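# Slide the wide tin along the rail and home into its bay

### The arm

A 7-joint arm with a two-finger parallel gripper is mounted at the origin on the work surface. World frame = base frame: x ahead of the robot, y to its left, z up, the work surface at z = 0. Lengths are in m, angles in rad, forces in N, time in s.
With the tool pointing down it reaches from about 0.4 to 0.85 m from the base axis. Payload 10.4 kg.
Tool frame: the origin (TCP) lies midway between the tips of the shut fingers; the grasp point (between the pads) lies 19 mm behind it; z points along the fingers, y is the direction in which the jaws open and shut (so a half turn about z gives the same grasp; the last joint's range is limited). The gripper opens to 85 mm and grips with 20 to 120 N. Pads are 22 mm wide; open, the fingers measure 114 mm over their backs; the gripper's body (76 mm by 85 mm) begins 54 mm behind the grasp point. The pads swing forward as they close: fully open they stand 13 mm farther back than shut.
Start: joints at [1.175, 0.332, -0.065, 1.46, 0.022, 1.35, -0.088], TCP at [0.228, -0.582, 0.202] pointing down, gripper open.
Joint ranges: [-2.6, 2.6], [-0.5, 2.12], [-1.47, 1.34], [0.16, 2.42], [-1.27, 4.41], [0.06, 2.06], [-2.6, 2.6]. Speed limits (rad/s): [2.22, 2.22, 2.79, 2.79, 3.14, 3.14, 3.14].

### API

Orientations are given as a unit quaternion [x, y, z, w].
In Python, from workcell import get_obs, camera, calibration, hand_in gives the robot as it stands.
- The arm moves only by the shell command python3 -m handwheel 'ROWS' [FORCE]. ROWS is JSON, a list of rows, each an object with "jaw": the finger opening in mm, from 0 to 85.4; "delta_pos": the shift along the tool's x, y, z scaled (see below), a list of three; "turn": the turn about the tool's z scaled (see below). In form: [{"jaw": jaw, "delta_pos": [tx, ty, tz], "turn": turn}, ...]. A call has 1 to 10 rows; each row is the pose to reach, as a shift and turn from the pose commanded when the call began, along the tool's axes at that moment, turning the shorter way round; what a row does not reach only later rows make up. The controller multiplies each number of a shift by 1 m and each number of a turn by pi rad. A row lasts 1/12 s, in which the tool goes at most 41.7 mm and 7.16 degrees, less where a joint would pass 70% of its speed; a pose out of reach is approached as far as the arm can. A call with a number of a shift or a turn outside -1 to 1 is refused whole. A call with a gripper value outside its range is refused whole. The fingers move at their own pace and stop on an object; FORCE is the grip in N (left out, the last holds). Time passes only in rows, so rows that repeat a pose let the fingers close. It gives the time, the measured TCP pose, the force and the opening at its end, in the units of the state.
- get_obs(): the state, without advancing time (a new reading comes with each control period).
- camera(name): name is "scene" or "top" or "wrist"; returns the picture (400x640x3 uint8, red, green, blue); there is no depth.
- calibration(name): a dict with "mtx" (3x3 intrinsics, pixels), "rvec" (rotation vector, rad) and "tvec" (3), from world to camera coordinates, as OpenCV has them. Camera axes: x right, y down, z forward; pixel columns grow to the right and rows downward; lengths in m; the calibration is good to about 2 mm. The wrist camera is an equidistant fisheye: a pixel r from the principal point sees the ray r / f radians off the axis. A picture is of the moment at which its call begins: read the wrist's pose just before it. calibration takes no time and is no camera call; for the wrist camera it gives the pose at the moment of the call.
- hand_in(): hands the job in, once; it reports no verdict.
The state is a dict: "clock": time; "joint_pos": joint angles; "joint_velocities": joint speeds; "tau": joint torques, N m; "position": TCP position; "ee_rot": TCP orientation; "ft_force": force on the tool from outside, world axes, zero at the start; "torque": the same for the moment, N m; "grip_width": opening from 0.0 (shut) to 1.0 (fully open).
Only numpy, scipy, OpenCV 4.12 (cv2) and the standard library are available. Lean on these libraries where they do the work, as an engineer would, in place of code of your own. Each camera call takes 0.05 s, during which the arm holds its last target.

### The job

Put the wide steel tin away in the bay at the end of the blue rail without picking it up: first slide it across the table until it touches the rail short of the bay, then push it along the rail, keeping it against the rail all the way so that it does not swerve or roll off, into the bay until it is fully home on the black stop with the steel feeler pushed in. Go gently, since the tin dents if it is pressed with more than 25 N, leave it standing there by itself, and do not disturb the other things on the table.

Things in the scene. Friction and masses are not known exactly. Their poses are not given: they have to be found in the camera images.
- tin: closed tin of plain steel, 96 mm in diameter, 46 mm high, smooth (friction about 0.3), 0.37 to 0.68 kg, the widest tin on the table, upright and loose; too wide to grip across. Sliding it along the rail takes 2 to 10 N. Origin: centre of its underside, z up; its yaw means nothing. It starts free on the robot's side of the rail, its centre 75 to 110 mm from the rail's face, at lane y -0.19 to -0.12.
- lane: fixed tin lane of blue painted metal. Origin on the table under the middle of the rail's inner face; y runs along the rail to the bay, x points from the tin's side through the rail, z up. Rail: straight wall 40 mm high, y -0.25 to +0.25, inner face at x = 0; a tin touching it has its centre at x = -0.048. The tin must touch the rail before its centre passes y = -0.02. Turned up to 0.2 rad.
- bay_mouth (a point): middle of the bay's mouth on the table, at lane (-0.055, 0.05). The bay runs from here to lane y = 0.25 between the rail (x = 0) and a low cheek 24 mm high (x = -0.110 to -0.118), so it is 14 mm wider than the tin; its far end is closed by a plate 40 mm high.
- bay_end (a point): middle of the bay's far end on the table, at lane (-0.055, 0.25). Before it a black stop block fills the bay's width, 44 mm high with a knob on top to 62 mm. It is clamped anew each time, its face anywhere from lane y = 0.150 to 0.200; that place is not measured: find it by feel or sight. It does not give way. Home means the tin touches the face, its centre 48 mm short of it.
- feeler (a joint): spring feeler, a steel pad 26 mm wide at tin height in the middle of the stop's face, pushed in along the lane's +y by the tin: 0 = out (10 mm proud of the face), 0.010 = flush, tin home. Its spring takes only 0.1 to 0.3 N, less than the tin's friction on the table (some 1 to 2.5 N), so the tin stays where it is left.
- small_tin: bystander: steel tin, 68 mm in diameter, 50 mm high, standing on the table past the rail's open end. Origin: centre of underside.
- wide_roll: bystander: cardboard roll lying flat, 100 mm outside, 48 mm high, beside the bay on the robot's side. Origin: centre of underside.
- narrow_roll: bystander: paper roll lying flat, 90 mm outside, 25 mm high, behind the rail. Origin: centre of underside.
- jar: bystander: glass jar, 60 mm in diameter, 75 mm high, behind the rail. Origin: centre of underside.
- tall_tin: bystander: steel tin, 80 mm in diameter, 85 mm high, behind the rail. Origin: centre of underside.
- carton: bystander: small carton 90 x 120 x 55 mm, beyond the bay end of the lane. Origin: centre of underside.
Not all that is in view belongs to the job. What is shaped like the tin but green or pink is not meant.

How it is judged:
By the outcome, as a careful person would: the job done as asked, in the order asked, and still so for the second after the job is handed in, with the robot touching nothing.
It also fails if it takes over 64 s, if anything falls off the work surface, if the arm or the gripper's body presses on something with over 40 N, if the wrist force passes 120 N, or if a joint passes its speed limit or range.

## Working session

There is one attempt and no reset: what is moved stays moved. The work goes in short steps, Python scripts to look and compute and a shell command to move; the robot and the scene stay as the last step left them, time stands still between calls to the robot, and variables do not carry over. Pictures are saved under pics/ and viewed, and the job is handed in when it is done.

```bash
mkdir -p pics; ls
python3 - <<'E'
from workcell import *
import cv2
print(get_obs())
for n in("scene","top"):
    cv2.imwrite(f"pics/{n}0.png",cv2.cvtColor(camera(n),cv2.COLOR_RGB2BGR)); print(calibration(n))
E
```

```text
pics
{'clock': 0.0, 'joint_pos': array([ 1.17539214,  0.33288729, -0.06466375,  1.46096234,  0.02161747,
        1.34986451, -0.08848473]), 'joint_velocities': array([ 1.39199581e-03, -1.11639938e-04, -6.16865639e-05,  1.98379527e-04,
       -5.85631945e-05,  7.81827708e-04,  7.41383372e-04]), 'tau': array([-7.35843023e-04, -6.25440001e+01,  4.87450801e-02, -3.91593862e+01,
        1.59765274e-02,  1.02228834e-02,  6.42565783e-05]), 'position': array([ 0.2274591, -0.5816958,  0.2012962]), 'ee_rot': array([ 9.82676543e-01,  1.85327555e-01, -1.78041086e-04, -6.90324082e-04]), 'ft_force': array([-0.61497295, -0.52940001,  0.1461787 ]), 'torque': array([-0.05791754, -0.01713312,  0.01474458]), 'grip_width': 1.0040731067264435}
{'mtx': array([[408.19183723,   0.        , 321.57605321],
       [  0.        , 408.19183723, 206.97655598],
       [  0.        ,   0.        ,   1.        ]]), 'rvec': array([ 1.12333453,  2.37364981, -1.01526242]), 'tvec': array([ 0.3264008 , -0.26039175,  1.37304693])}
{'mtx': array([[486.15593015,   0.        , 317.47575036],
       [  0.        , 486.15593015, 198.75114058],
       [  0.        ,   0.        ,   1.        ]]), 'rvec': array([ 2.11223297, -2.12630115,  0.18865404]), 'tvec': array([0.00565311, 0.51697709, 1.02504758])}
```

View pics/top0.png

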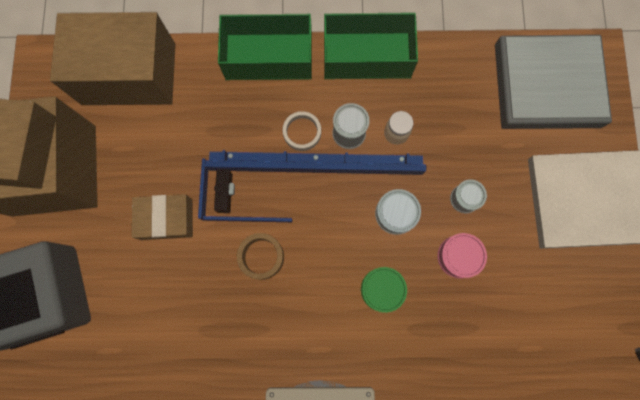

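View pics/scene0.png

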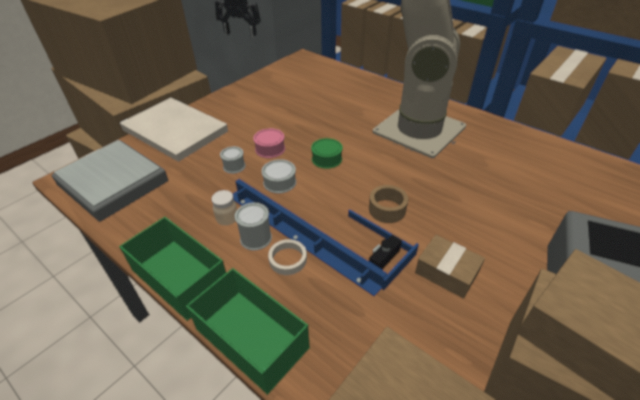

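```bash
cat > h.py <<'E'
import numpy as np,cv2
from workcell import *
def ray(n,uv,z):
    c=calibration(n);R,_=cv2.Rodrigues(np.array(c['rvec'],float));t=np.array(c['tvec'],float)
    uv=np.atleast_2d(uv).astype(float)
    p=np.c_[uv,np.ones(len(uv))]@np.linalg.inv(c['mtx']).T
    d=p@R;o=-R.T@t
    return o+d*((z-o[2])/d[:,2])[:,None]
def proj(n,P):
    c=calibration(n);return cv2.projectPoints(np.array(P,float).reshape(-1,1,3),c['rvec'],c['tvec'],c['mtx'],None)[0][:,0]
E
python3 - <<'E'
import cv2
a=cv2.imread("pics/top0.png")
cv2.imwrite("pics/top0c.png",cv2.resize(a[140:310,180:500],None,fx=2.5,fy=2.5,interpolation=cv2.INTER_CUBIC))
from h import *
c=calibration('top');R=cv2.Rodrigues(c['rvec'])[0];print(-R.T@c['tvec'])
E
```

```text
[ 0.31761929 -0.00701526  1.10321737]
```

View pics/top0c.png

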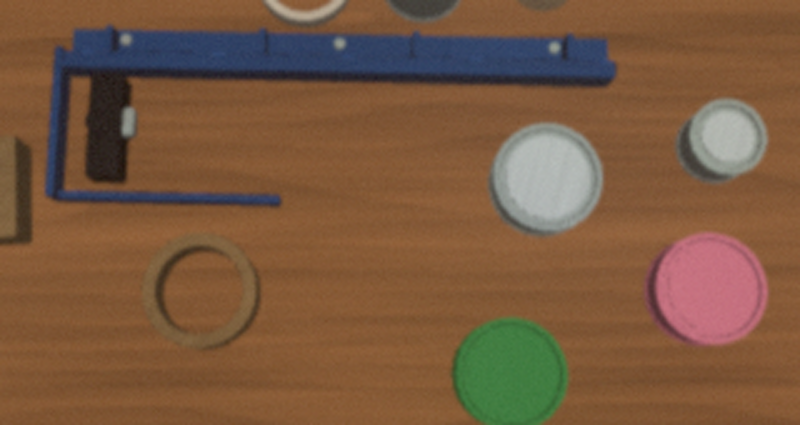

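```bash
cat > m.py <<'E'
from h import *
a=cv2.imread("pics/top0.png"); hsv=cv2.cvtColor(a,cv2.COLOR_BGR2HSV)
def val(u,v): return 0
m=((hsv[...,0]>100)&(hsv[...,0]<130)&(hsv[...,1]>110)).astype(np.uint8)
# bottom edge of rail (z=0)
b=a.astype(float); s=b[...,0]-b[...,2] # blue minus red
pts=[]
for u in range(245,418):
    col=s[150:200,u]; on=np.where(col>0)[0]
    if len(on)==0: continue
    k=on[-1] if True else 0
    v=150+k+col[k]/(col[k]-col[k+1]) ; pts.append((u,v))
pts=np.array(pts)
W=ray('top',pts,0.0)[:,:2]
l=cv2.fitLine(W.astype(np.float32),cv2.DIST_HUBER,0,.001,.001).ravel()
d=l[:2]*np.sign(l[1]); p=l[2:]
print('dir',d,'yaw',np.arctan2(-d[0],d[1]),'p',p)
# rail ends on blue mask: along columns near mid row
print('rows',pts[::30])
n=np.array([d[1],-d[0]]) # lane x
for name,r in(('row',None),):
    ys=np.where(m[150:176].sum(0)>5)[0];print('cols',ys.min(),ys.max())
# rail end at z=.04
e=ray('top',[(424.5,170.5)],.04)[0,:2]; f=ray('top',[(203,164)],.04)[0,:2]
print('ends along',(e-p)@d,(f-p)@d,(f-e)@d)
E
python3 m.py
python3 - <<'E'
import cv2
a=cv2.imread("pics/top0.png")
cv2.imwrite("pics/e1.png",cv2.resize(a[145:235,190:300],None,fx=7,fy=6,interpolation=cv2.INTER_CUBIC))
cv2.imwrite("pics/e2.png",cv2.resize(a[145:245,360:500],None,fx=5.5,fy=5.5,interpolation=cv2.INTER_CUBIC))
E
```

```text
Traceback (most recent call last):
  File "m.py", line 12, in <module>
    v=150+k+col[k]/(col[k]-col[k+1]) ; pts.append((u,v))
                           ~~~^^^^^
IndexError: index 50 is out of bounds for axis 0 with size 50
```

View pics/e1.png

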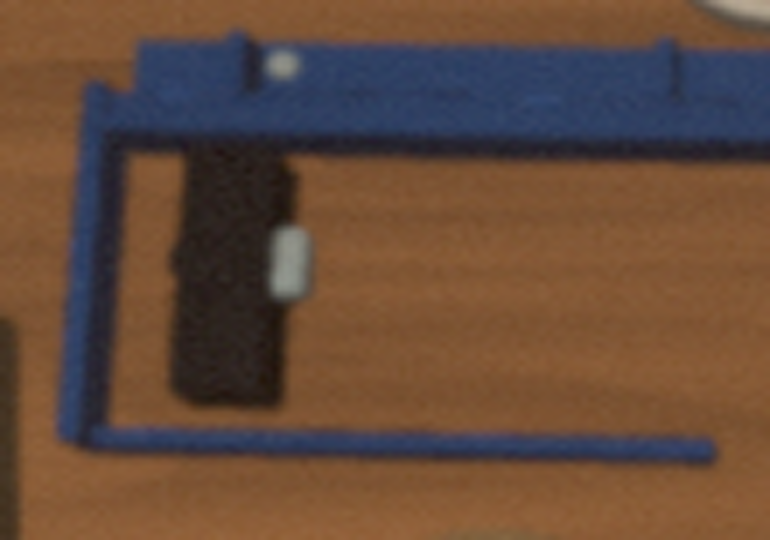

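View pics/e2.png

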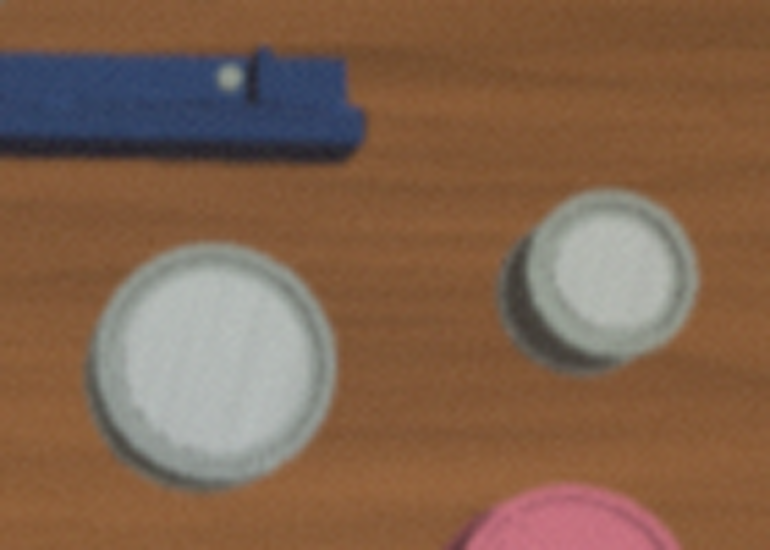

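```bash
cat > m.py <<'E'
from h import *
a=cv2.imread("pics/top0.png"); b=cv2.GaussianBlur(a.astype(float),(0,0),.8)
s=b[...,0]-b[...,2]; B=b[...,0]
pb=[];pt=[]
for u in range(245,418):
    col=s[:,u]
    for k in range(162,182):
        if col[k]>0 and col[k+1]<=0 : pb.append((u,k+col[k]/(col[k]-col[k+1])));break
    g=np.diff(B[:,u]); k=160+np.argmin(g[160:172])
    y0,y1,y2=g[k-1:k+2]; pt.append((u,k+.5+.5*(y0-y2)/(y0-2*y1+y2)))
def fit(p,z):
    W=ray('top',np.array(p),z)[:,:2]
    l=cv2.fitLine(W.astype(np.float32),cv2.DIST_HUBER,0,.001,.001).ravel()
    return l[:2]*np.sign(l[1]),l[2:]
for p,z in((pb,0),(pt,.04)):
    d,q=fit(p,z); n=np.array([d[1],-d[0]]); print(z,d,np.arctan2(-d[0],d[1]),'x at y=0',q[0]-q[1]*d[0]/d[1], p[::60])
D,Q=fit(pt,.04);N=np.array([D[1],-D[0]])
f=ray('top',[(208.1,166.7)],.04)[0,:2]; e=ray('top',[(424.3,169.5)],.04)[0,:2]
print('end',(f-Q)@D,'rail start',(e-Q)@D)
E
python3 m.py
```

```text
0 [0.02791443 0.9996103 ] -0.027918058 x at y=0 0.59305894 [(245, np.float64(169.15207186990102)), (305, np.float64(170.23853003028293)), (365, np.float64(171.58230134891673))]
0.04 [0.02806088 0.9996062 ] -0.028064566 x at y=0 0.5880645 [(245, np.float64(166.86060801933772)), (305, np.float64(168.06137975686494)), (365, np.float64(169.28977308274523))]
end 0.2774362717311749 rail start -0.20969159868825266
```

```bash
cat >> m.py <<'E'
print('---')
P=np.array([[.59,0,0],[.59,0,.04]]);print(proj('top',P))
b2=a.astype(float)
print(np.c_[np.arange(160,178),b2[160:178,330:345].mean(1)].round(0)[:, [0,1,3]].tolist())
f=ray('top',[(205.5,166.3)],.04)[0,:2]; e=ray('top',[(426.5,169.5)],.04)[0,:2]
print('end',(f-Q)@D,'rail start',(e-Q)@D, Q)
# tin
g=b2.astype(int);sat=g.max(2)-g.min(2)
m=((sat<35)&(g.max(2)>100)).astype(np.uint8)
for c in cv2.findContours(m,cv2.RETR_EXTERNAL,cv2.CHAIN_APPROX_NONE)[0]:
    if cv2.contourArea(c)>300 and 340<c[:,0,0].mean()<500 and 150<c[:,0,1].mean()<250:
        (u,v),ax,an=cv2.fitEllipse(c); print('tin?',u,v,ax,ray('top',[(u,v)],.046)[0])
for nm,u,v,z in(('stop base top',232.2,173.5,0),('stop base bot',230.2,208,0),('pad',234,189,.023)):
    w=ray('top',[(u,v)],z)[0,:2]; print(nm,w,(w-Q)@D,(w-Q)@N)
E
python3 m.py
```

```text
0 [0.02791443 0.9996103 ] -0.027918058 x at y=0 0.59305894 [(245, np.float64(169.15207186990102)), (305, np.float64(170.23853003028293)), (365, np.float64(171.58230134891673))]
0.04 [0.02806088 0.9996062 ] -0.028064566 x at y=0 0.5880645 [(245, np.float64(166.86060801933772)), (305, np.float64(168.06137975686494)), (365, np.float64(169.28977308274523))]
end 0.2774362717311749 rail start -0.20969159868825266
---
[[318.4527986  171.86583067]
 [318.31321498 167.60473653]]
[[160.0, 98.0, 49.0], [161.0, 97.0, 49.0], [162.0, 94.0, 49.0], [163.0, 96.0, 49.0], [164.0, 99.0, 49.0], [165.0, 101.0, 50.0], [166.0, 102.0, 50.0], [167.0, 102.0, 50.0], [168.0, 94.0, 49.0], [169.0, 68.0, 43.0], [170.0, 48.0, 40.0], [171.0, 45.0, 41.0], [172.0, 46.0, 61.0], [173.0, 50.0, 99.0], [174.0, 52.0, 120.0], [175.0, 53.0, 127.0], [176.0, 55.0, 131.0], [177.0, 55.0, 132.0]]
end 0.2833833869181862 rail start -0.21462176237871625 [ 0.5872675 -0.0283896]
tin? 398.5135498046875 210.82208251953125 (42.85249328613281, 43.98394775390625) [ 0.48909865 -0.17582924  0.046     ]
tin? 470.702880859375 194.5626678466797 (29.13497543334961, 31.008441925048828) [ 0.52431957 -0.33642976  0.046     ]
stop base top [0.58771467 0.20155972] 0.22987130566658964 -0.006005602797875405
stop base bot [0.50598575 0.20397886] 0.22999610826591668 -0.0877702174983529
pad [0.5458164  0.19213605] 0.2192756436749693 -0.04762293974987713
```

```bash
cat >> h.py <<'E'
from scipy.spatial.transform import Rotation as Ro
O=np.array([.5885,.006]);YAW=-.028
LX=np.array([np.cos(YAW),np.sin(YAW)]);LY=np.array([-LX[1],LX[0]])
def L2W(x,y): return O+x*LX+y*LY
def W2L(p): p=np.array(p[:2])-O; return np.array([p@LX,p@LY])
def go(lx,ly,z):
    o=get_obs();R=Ro.from_quat(o['ee_rot']).as_matrix()
    t=np.r_[L2W(lx,ly),z]; d=R.T@(t-o['position']); return d.round(4)
def st():
    o=get_obs();R=Ro.from_quat(o['ee_rot']).as_matrix()
    print('t %.2f'%o['clock'],'lane',W2L(o['position']).round(4),'z %.4f'%o['position'][2],'toolx lane deg %.1f'%(np.degrees(np.arctan2(R[1,0],R[0,0])-YAW)),'F lane',np.round([o['ft_force'][:2]@LX,o['ft_force'][:2]@LY,o['ft_force'][2]],2),'grip',round(o['grip_width'],3))
E
python3 - <<'E'
from h import *
for n,u,v in(('tin',398.5,210.8),('green',384,289),('pink',464,256),('small',470.7,194.6)):
    print(n,W2L(ray('top',[(u,v)],.046)[0]))
st();print(go(-.185,-.185,.15))
E
```

```text
tin [-0.09422323 -0.18451152]
green [-0.26408026 -0.15214837]
pink [-0.19018007 -0.32479729]
small [-0.05465279 -0.34408298]
t 0.10 lane [-0.3444 -0.5976] z 0.2014 toolx lane deg 23.0 F lane [ 0.18 -0.52  0.44] grip 1.003
[ 0.3077 -0.3177  0.0518]
```

```bash
python3 -m handwheel '[{"jaw":40,"delta_pos":[0.31,-0.318,0.05],"turn":0.128},{"jaw":40,"delta_pos":[0.31,-0.318,0.05],"turn":0.128},{"jaw":40,"delta_pos":[0.31,-0.318,0.05],"turn":0.128},{"jaw":40,"delta_pos":[0.31,-0.318,0.05],"turn":0.128},{"jaw":40,"delta_pos":[0.31,-0.318,0.05],"turn":0.128},{"jaw":40,"delta_pos":[0.31,-0.318,0.05],"turn":0.128},{"jaw":40,"delta_pos":[0.31,-0.318,0.05],"turn":0.128},{"jaw":40,"delta_pos":[0.31,-0.318,0.05],"turn":0.128},{"jaw":40,"delta_pos":[0.31,-0.318,0.05],"turn":0.128},{"jaw":40,"delta_pos":[0.31,-0.318,0.05],"turn":0.128}]' 20
python3 -m handwheel '[{"jaw":40,"delta_pos":[0,0,0],"turn":0},{"jaw":40,"delta_pos":[0,0,0],"turn":0},{"jaw":40,"delta_pos":[0,0,0],"turn":0}]'
python3 -c "
from h import *
st();print(go(-.173,-.185,.10))"
```

```text
clock: 0.93
position: [0.3887, -0.1994, 0.1553]
ee_rot: [1.0, -0.015, -0.0, 0.0]
ft_force: [2.0, 0.2, -0.5]
grip_width: 0.47
clock: 1.18
position: [0.3883, -0.2017, 0.1555]
ee_rot: [1.0, -0.015, -0.0, 0.0]
ft_force: [-0.1, -1.3, -0.1]
grip_width: 0.468
t 1.18 lane [-0.1943 -0.2133] z 0.1555 toolx lane deg -0.1 F lane [-0.09 -1.28 -0.11] grip 0.468
[ 0.0213 -0.0283  0.0555]
```

```bash
python3 -m handwheel '[{"jaw":40,"delta_pos":[0.021,-0.028,0],"turn":0},{"jaw":40,"delta_pos":[0.021,-0.028,0.035],"turn":0},{"jaw":40,"delta_pos":[0.021,-0.028,0.07],"turn":0},{"jaw":40,"delta_pos":[0.021,-0.028,0.10],"turn":0},{"jaw":40,"delta_pos":[0.021,-0.028,0.10],"turn":0},{"jaw":40,"delta_pos":[0.021,-0.028,0.10],"turn":0}]'
python3 - <<'E'
from h import *
st();print(go(-.173,-.185,.012))
cv2.imwrite("pics/w1.png",cv2.cvtColor(camera("wrist"),cv2.COLOR_RGB2BGR))
cv2.imwrite("pics/t1.png",cv2.cvtColor(camera("top"),cv2.COLOR_RGB2BGR))
E
```

```text
clock: 1.68
position: [0.4091, -0.1747, 0.0551]
ee_rot: [1.0, -0.016, -0.001, -0.001]
ft_force: [0.5, 0.2, 0.6]
grip_width: 0.466
t 1.68 lane [-0.1742 -0.1857] z 0.0551 toolx lane deg -0.2 F lane [0.45 0.2  0.63] grip 0.466
[ 0.0014 -0.0006  0.0431]
```

View pics/w1.png

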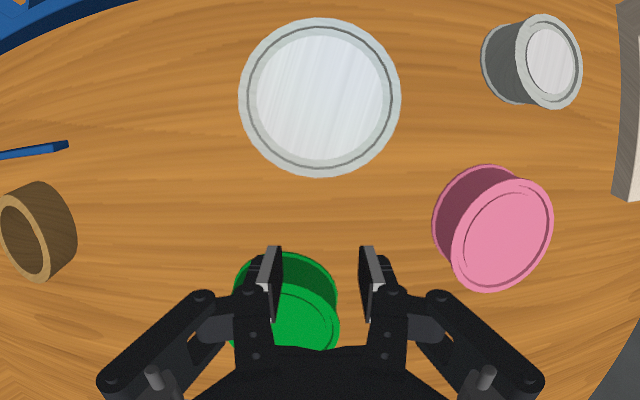

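View pics/t1.png

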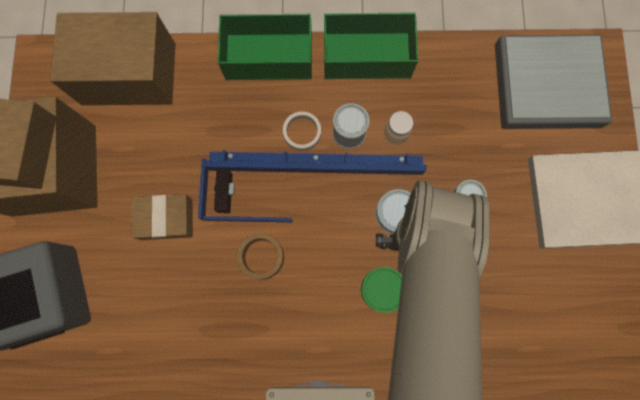

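```bash
python3 -m handwheel '[{"jaw":40,"delta_pos":[0.002,0,0.02],"turn":0},{"jaw":40,"delta_pos":[0.002,0,0.034],"turn":0},{"jaw":40,"delta_pos":[0.002,0,0.042],"turn":0},{"jaw":40,"delta_pos":[0.002,0,0.042],"turn":0}]'
python3 - <<'E'
from h import *
st()
E
python3 -m handwheel '[{"jaw":40,"delta_pos":[0.004,0,0],"turn":0},{"jaw":40,"delta_pos":[0.008,0,0],"turn":0},{"jaw":40,"delta_pos":[0.012,0,0],"turn":0},{"jaw":40,"delta_pos":[0.015,0,0],"turn":0}]'
python3 -c "
from h import *
st()"
```

```text
clock: 2.12
position: [0.4123, -0.1744, 0.0137]
ee_rot: [1.0, -0.015, -0.0, 0.0]
ft_force: [-0.6, -0.0, -0.6]
grip_width: 0.466
t 2.12 lane [-0.171  -0.1853] z 0.0137 toolx lane deg -0.1 F lane [-0.64 -0.07 -0.63] grip 0.466
clock: 2.45
position: [0.4287, -0.1748, 0.0144]
ee_rot: [1.0, -0.015, 0.001, 0.0]
ft_force: [-0.2, 0.3, -0.8]
grip_width: 0.47
t 2.45 lane [-0.1547 -0.1852] z 0.0144 toolx lane deg -0.1 F lane [-0.25  0.32 -0.75] grip 0.47
```

```bash
python3 -m handwheel '[{"jaw":40,"delta_pos":[0.004,0,0],"turn":0},{"jaw":40,"delta_pos":[0.008,0,0],"turn":0},{"jaw":40,"delta_pos":[0.012,0,0],"turn":0},{"jaw":40,"delta_pos":[0.016,0,0],"turn":0},{"jaw":40,"delta_pos":[0.020,0,0],"turn":0},{"jaw":40,"delta_pos":[0.024,0,0],"turn":0},{"jaw":40,"delta_pos":[0.028,0,0],"turn":0},{"jaw":40,"delta_pos":[0.032,0,0],"turn":0},{"jaw":40,"delta_pos":[0.035,0,0],"turn":0},{"jaw":40,"delta_pos":[0.037,0,0],"turn":0}]'
python3 - <<'E'
from h import *
st()
cv2.imwrite("pics/w2.png",cv2.cvtColor(camera("wrist"),cv2.COLOR_RGB2BGR))
E
```

```text
clock: 3.28
position: [0.4648, -0.1755, 0.0136]
ee_rot: [1.0, -0.015, 0.0, -0.0]
ft_force: [-4.9, 0.6, 2.2]
grip_width: 0.468
t 3.28 lane [-0.1186 -0.1849] z 0.0136 toolx lane deg -0.1 F lane [-4.94  0.45  2.21] grip 0.468
```

View pics/w2.png

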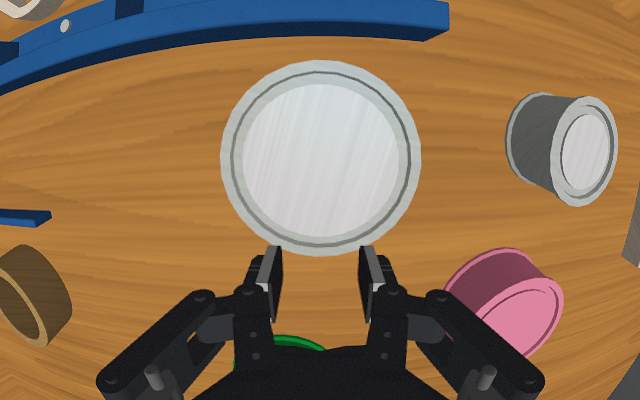

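```bash
python3 -m handwheel '[{"jaw":40,"delta_pos":[0.002,0,0],"turn":0},{"jaw":40,"delta_pos":[0.004,0,0],"turn":0},{"jaw":40,"delta_pos":[0.006,0,0],"turn":0},{"jaw":40,"delta_pos":[0.008,0,0],"turn":0},{"jaw":40,"delta_pos":[0.010,0,0],"turn":0}]'
python3 -c "
from h import *
st()"
python3 -m handwheel '[{"jaw":40,"delta_pos":[0.001,0,0],"turn":0},{"jaw":40,"delta_pos":[0.002,0,0],"turn":0}]'
python3 - <<'E'
from h import *
st()
cv2.imwrite("pics/w3.png",cv2.cvtColor(camera("wrist"),cv2.COLOR_RGB2BGR))
E
```

```text
clock: 3.75
position: [0.4745, -0.1759, 0.0136]
ee_rot: [1.0, -0.015, 0.0, 0.0]
ft_force: [-2.4, -0.2, 1.8]
grip_width: 0.469
t 3.75 lane [-0.1088 -0.185 ] z 0.0136 toolx lane deg -0.1 F lane [-2.42 -0.27  1.82] grip 0.469
clock: 3.92
position: [0.4765, -0.1759, 0.0136]
ee_rot: [1.0, -0.015, 0.0, 0.0]
ft_force: [-4.2, 0.8, 1.6]
grip_width: 0.471
t 3.92 lane [-0.1069 -0.185 ] z 0.0136 toolx lane deg -0.1 F lane [-4.22  0.69  1.57] grip 0.471
```

View pics/w3.png

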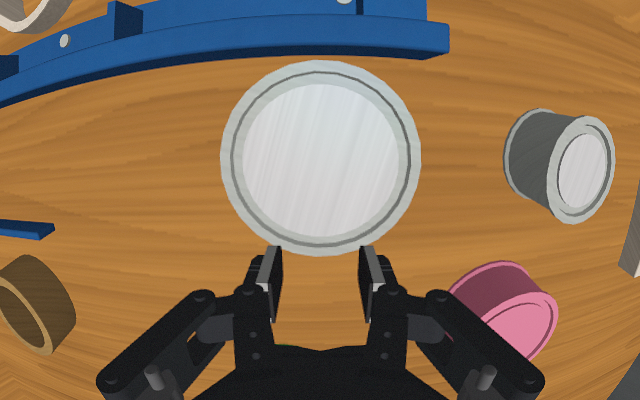

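```bash
for i in 1; do python3 -m handwheel '[{"jaw":40,"delta_pos":[0.001,0,0],"turn":0},{"jaw":40,"delta_pos":[0.002,0,0],"turn":0}]' | grep -E "pos|ft"; done
python3 -m handwheel '[{"jaw":40,"delta_pos":[0.0007,0,0],"turn":0},{"jaw":40,"delta_pos":[0.001,0,0],"turn":0}]' | grep -E "pos|ft"
python3 -m handwheel '[{"jaw":40,"delta_pos":[0.0005,0,0],"turn":0},{"jaw":40,"delta_pos":[0.001,0,0],"turn":0}]' | grep -E "pos|ft"
python3 - <<'E'
from h import *
st()
cv2.imwrite("pics/w4.png",cv2.cvtColor(camera("wrist"),cv2.COLOR_RGB2BGR)[0:120,150:500])
E
```

```text
position: [0.4783, -0.176, 0.0136]
ft_force: [-3.5, 0.2, 1.8]
position: [0.4795, -0.176, 0.0136]
ft_force: [-3.9, 0.0, 1.8]
position: [0.4803, -0.1761, 0.0136]
ft_force: [-3.9, -1.1, 1.6]
t 4.47 lane [-0.103 -0.185] z 0.0136 toolx lane deg -0.1 F lane [-3.85 -1.19  1.58] grip 0.47
```

View pics/w4.png

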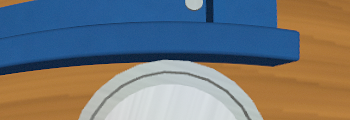

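```bash
python3 -m handwheel '[{"jaw":40,"delta_pos":[0.0005,0,0],"turn":0},{"jaw":40,"delta_pos":[0.0007,0,0],"turn":0}]' | grep -E "pos|ft"
python3 -m handwheel '[{"jaw":40,"delta_pos":[0.0004,0,0],"turn":0},{"jaw":40,"delta_pos":[0.0005,0,0],"turn":0}]' | grep -E "pos|ft"
```

```text
position: [0.4811, -0.1761, 0.0136]
ft_force: [-3.7, -0.3, 2.3]
position: [0.4816, -0.1761, 0.0136]
ft_force: [-3.8, 0.4, 1.9]
```

```bash
python3 -m handwheel '[{"jaw":40,"delta_pos":[0.0005,0,0],"turn":0},{"jaw":40,"delta_pos":[0.0005,0,0],"turn":0}]' | grep -E "pos|ft"
```

```text
position: [0.4822, -0.1761, 0.0136]
ft_force: [-3.4, -0.5, 1.8]
```

```bash
python3 -m handwheel '[{"jaw":40,"delta_pos":[0.0005,0,0],"turn":0},{"jaw":40,"delta_pos":[0.0005,0,0],"turn":0}]' | grep -E "pos|ft"
```

```text
position: [0.4827, -0.1761, 0.0136]
ft_force: [-3.1, -0.7, 2.1]
```

```bash
python3 -m handwheel '[{"jaw":40,"delta_pos":[0.0005,0,0],"turn":0},{"jaw":40,"delta_pos":[0.0005,0,0],"turn":0}]' | grep -E "pos|ft"
```

```text
position: [0.4832, -0.1762, 0.0136]
ft_force: [-3.6, 0.1, 2.0]
```

```bash
python3 -m handwheel '[{"jaw":40,"delta_pos":[0.0005,0,0],"turn":0},{"jaw":40,"delta_pos":[0.0005,0,0],"turn":0}]' | grep -E "pos|ft"
```

```text
position: [0.4836, -0.1762, 0.0136]
ft_force: [-2.8, 0.6, 1.5]
```

Run:
```python
from h import *
st()
a=cv2.cvtColor(camera("wrist"),cv2.COLOR_RGB2BGR)[0:120,200:450]
cv2.imwrite("pics/w5.png",cv2.resize(a,None,fx=3,fy=3,interpolation=2))
```

```text
t 5.52 lane [-0.0997 -0.185 ] z 0.0136 toolx lane deg -0.1 F lane [-2.86  0.49  1.47] grip 0.467
```

View pics/w5.png

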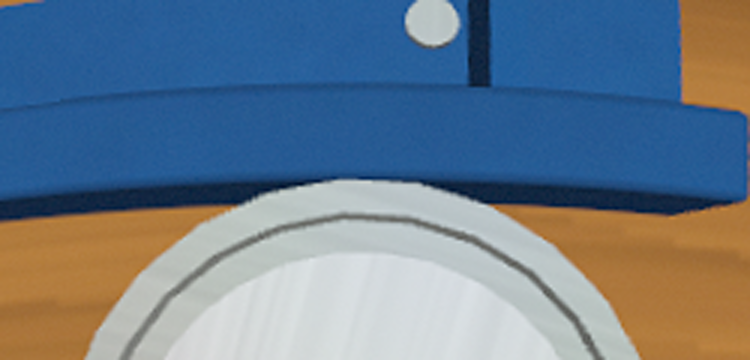

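```bash
python3 -m handwheel '[{"jaw":40,"delta_pos":[0.0005,0,0],"turn":0},{"jaw":40,"delta_pos":[0.0006,0,0],"turn":0}]' | grep -E "pos|ft"
```

```text
position: [0.4842, -0.1762, 0.0136]
ft_force: [-5.1, -0.9, 1.4]
```

```bash
python3 -m handwheel '[{"jaw":40,"delta_pos":[0.0005,0,0],"turn":0},{"jaw":40,"delta_pos":[0.0006,0,0],"turn":0}]' | grep -E "pos|ft"
```

```text
position: [0.4843, -0.1762, 0.0134]
ft_force: [-5.7, 0.6, 3.7]
```

```bash
python3 -m handwheel '[{"jaw":40,"delta_pos":[0.0005,0,0],"turn":0},{"jaw":40,"delta_pos":[0.0006,0,0],"turn":0}]' | grep -E "pos|ft"
```

```text
position: [0.4844, -0.1762, 0.0133]
ft_force: [-8.2, 0.2, 3.8]
```

```bash
python3 -m handwheel '[{"jaw":40,"delta_pos":[-0.01,0,0],"turn":0},{"jaw":40,"delta_pos":[-0.025,0,0],"turn":0},{"jaw":40,"delta_pos":[-0.025,0,-0.03],"turn":0},{"jaw":40,"delta_pos":[-0.025,0,-0.07],"turn":0},{"jaw":40,"delta_pos":[-0.025,0,-0.1],"turn":0},{"jaw":40,"delta_pos":[-0.025,0,-0.1],"turn":0}]'
python3 - <<'E'
from h import *
st();print(get_obs()['joint_pos'].round(2), go(-.085,-.262,.11))
E
```

```text
clock: 6.57
position: [0.4641, -0.1764, 0.12]
ee_rot: [1.0, -0.014, 0.005, 0.002]
ft_force: [1.0, -1.3, -0.3]
grip_width: 0.471
t 6.57 lane [-0.1192 -0.1858] z 0.1200 toolx lane deg -0.1 F lane [ 1.   -1.27 -0.29] grip 0.471
[ 0.67  0.13 -0.42  1.89  0.06  1.12 -1.38] [0.0342 0.0761 0.0106]
```

```bash
python3 -m handwheel '[{"jaw":0,"delta_pos":[0.034,0.076,0],"turn":-0.361},{"jaw":0,"delta_pos":[0.034,0.076,0],"turn":-0.361},{"jaw":0,"delta_pos":[0.034,0.076,0],"turn":-0.361},{"jaw":0,"delta_pos":[0.034,0.076,0],"turn":-0.361},{"jaw":0,"delta_pos":[0.034,0.076,0],"turn":-0.361},{"jaw":0,"delta_pos":[0.034,0.076,0],"turn":-0.361},{"jaw":0,"delta_pos":[0.034,0.076,0],"turn":-0.361},{"jaw":0,"delta_pos":[0.034,0.076,0],"turn":-0.361},{"jaw":0,"delta_pos":[0.034,0.076,0],"turn":-0.361},{"jaw":0,"delta_pos":[0.034,0.076,0],"turn":-0.361}]'
python3 - <<'E'
from h import *
st();print(get_obs()['joint_pos'].round(2), go(-.085,-.262,.015))
for n in("top","wrist"): cv2.imwrite(f"pics/{n}6.png",cv2.cvtColor(camera(n),cv2.COLOR_RGB2BGR))
E
```

```text
clock: 7.4
position: [0.4924, -0.2525, 0.1137]
ee_rot: [0.85, 0.527, 0.001, 0.001]
ft_force: [0.1, -0.3, 0.6]
grip_width: -0.001
t 7.40 lane [-0.0888 -0.261 ] z 0.1137 toolx lane deg 65.3 F lane [ 0.16 -0.28  0.57] grip -0.001
[ 0.83  0.28 -0.5   1.74  0.15  1.15 -0.18] [0.0007 0.0037 0.0987]
```

View pics/top6.png

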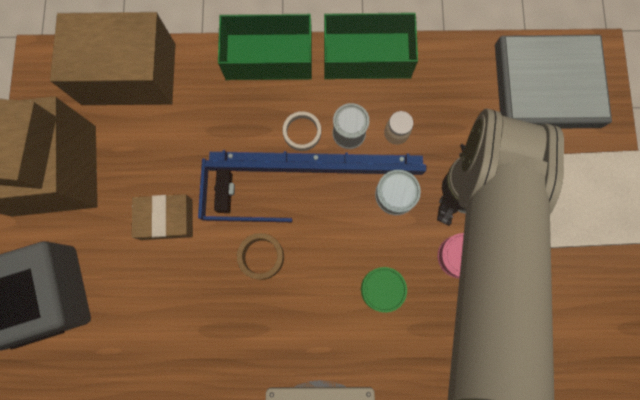

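View pics/wrist6.png

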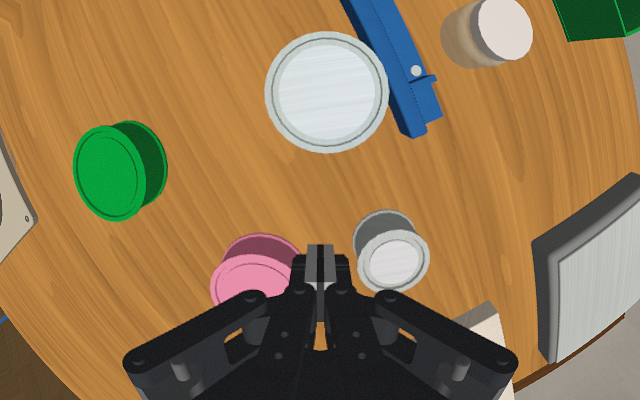

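```bash
cat > tin.py <<'E'
from h import *
def tin(a,u0=250,u1=430):
    g=a.astype(int);sat=g.max(2)-g.min(2)
    m=((sat<35)&(g.max(2)>100)).astype(np.uint8)
    for c in cv2.findContours(m,cv2.RETR_EXTERNAL,cv2.CHAIN_APPROX_NONE)[0]:
        if cv2.contourArea(c)>300 and u0<c[:,0,0].mean()<u1 and 170<c[:,0,1].mean()<250:
            (u,v),ax,an=cv2.fitEllipse(cv2.convexHull(c)); print('tin',round(u,1),round(v,1),np.round(ax,1),W2L(ray('top',[(u,v)],.046)[0]).round(4))
E
python3 - <<'E'
from tin import *
tin(cv2.imread("pics/top6.png"))
E
python3 -m handwheel '[{"jaw":0,"delta_pos":[0,0.003,0.03],"turn":0},{"jaw":0,"delta_pos":[0,0.003,0.06],"turn":0},{"jaw":0,"delta_pos":[0,0.003,0.085],"turn":0},{"jaw":0,"delta_pos":[0,0.003,0.099],"turn":0},{"jaw":0,"delta_pos":[0,0.003,0.099],"turn":0}]'
python3 - <<'E'
from h import *
st();print(go(-.074,-.245,.014))
for n in("top","wrist"): cv2.imwrite(f"pics/{n}7.png",cv2.cvtColor(camera(n),cv2.COLOR_RGB2BGR))
E
```

```text
tin 398.1 190.9 [43.2 44.8] [-0.0495 -0.184 ]
clock: 7.92
position: [0.4928, -0.2528, 0.0114]
ee_rot: [0.852, 0.523, -0.001, -0.002]
ft_force: [0.0, -0.6, -0.2]
grip_width: -0.001
t 7.92 lane [-0.0885 -0.2614] z 0.0114 toolx lane deg 64.7 F lane [ 0.02 -0.62 -0.21] grip -0.001
[ 0.021   0.0061 -0.0026]
```

View pics/wrist7.png

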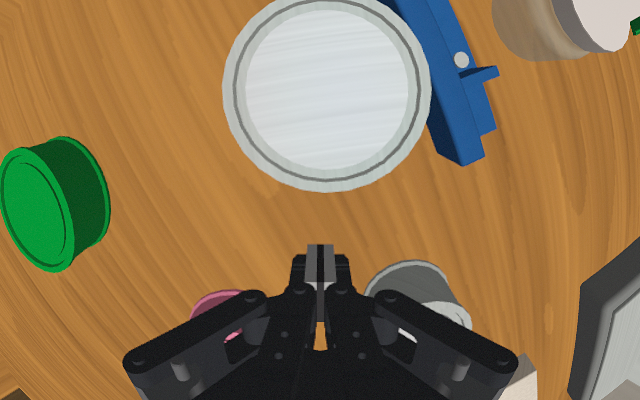

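```bash
python3 -m handwheel '[{"jaw":0,"delta_pos":[0.007,0.002,-0.002],"turn":0},{"jaw":0,"delta_pos":[0.014,0.004,-0.002],"turn":0},{"jaw":0,"delta_pos":[0.021,0.006,-0.002],"turn":0},{"jaw":0,"delta_pos":[0.021,0.006,-0.002],"turn":0}]'
python3 -c "
from h import *
st();print(go(-.074,-.235,.014))"
```

```text
clock: 8.35
position: [0.5117, -0.2357, 0.0177]
ee_rot: [0.851, 0.526, 0.001, 0.001]
ft_force: [-0.2, 1.0, -0.0]
grip_width: -0.005
t 8.35 lane [-0.07   -0.2438] z 0.0177 toolx lane deg 65.0 F lane [-0.24  0.97 -0.02] grip -0.005
[ 0.0063 -0.0074  0.0037]
```

```bash
python3 -m handwheel '[{"jaw":0,"delta_pos":[0.002,-0.005,0.003],"turn":0},{"jaw":0,"delta_pos":[0.004,-0.006,0.003],"turn":0},{"jaw":0,"delta_pos":[0.006,-0.007,0.003],"turn":0},{"jaw":0,"delta_pos":[0.008,-0.008,0.003],"turn":0},{"jaw":0,"delta_pos":[0.010,-0.009,0.003],"turn":0},{"jaw":0,"delta_pos":[0.012,-0.010,0.003],"turn":0},{"jaw":0,"delta_pos":[0.014,-0.011,0.003],"turn":0},{"jaw":0,"delta_pos":[0.016,-0.012,0.003],"turn":0}]'
python3 - <<'E'
from h import *
st();print(go(-.073,-.18,.014))
cv2.imwrite("pics/w8.png",cv2.cvtColor(camera("wrist"),cv2.COLOR_RGB2BGR))
E
```

```text
clock: 9.02
position: [0.5036, -0.2201, 0.0131]
ee_rot: [0.852, 0.524, -0.002, -0.0]
ft_force: [-9.7, -6.8, 3.4]
grip_width: -0.003
t 9.02 lane [-0.0786 -0.2284] z 0.0131 toolx lane deg 64.8 F lane [-9.51 -7.05  3.38] grip -0.003
[ 0.0461 -0.0156 -0.001 ]
```

View pics/w8.png

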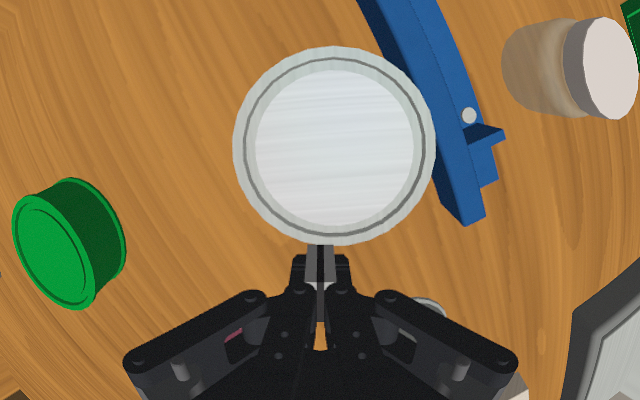

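```bash
python3 -m handwheel '[{"jaw":0,"delta_pos":[-0.009,0.004,0],"turn":0},{"jaw":0,"delta_pos":[-0.009,0.010,0],"turn":0},{"jaw":0,"delta_pos":[-0.009,0.014,0],"turn":0},{"jaw":0,"delta_pos":[-0.009,0.014,0],"turn":0}]'
python3 - <<'E'
from h import *
st();print(go(-.065,-.238,.014))
E
```

```text
clock: 9.4
position: [0.5159, -0.2324, 0.0138]
ee_rot: [0.851, 0.525, 0.001, 0.0]
ft_force: [-0.1, 0.2, 0.1]
grip_width: 0.002
t 9.40 lane [-0.0659 -0.2404] z 0.0138 toolx lane deg 64.9 F lane [-0.09  0.2   0.06] grip 0.002
[ 0.0025 -0.0002 -0.0002]
```

```bash
python3 -m handwheel '[{"jaw":0,"delta_pos":[0,0,0],"turn":-0.03},{"jaw":0,"delta_pos":[0,0,0],"turn":-0.05},{"jaw":0,"delta_pos":[0,0,0],"turn":-0.05}]'
python3 - <<'E'
from h import *
st();print(go(-.065,-.2,.014))
E
python3 -m handwheel '[{"jaw":0,"delta_pos":[0.002,-0.0005,0],"turn":0},{"jaw":0,"delta_pos":[0.004,-0.001,0],"turn":0},{"jaw":0,"delta_pos":[0.006,-0.0018,0],"turn":0},{"jaw":0,"delta_pos":[0.008,-0.0024,0],"turn":0},{"jaw":0,"delta_pos":[0.010,-0.003,0],"turn":0},{"jaw":0,"delta_pos":[0.012,-0.0036,0],"turn":0},{"jaw":0,"delta_pos":[0.014,-0.0042,0],"turn":0},{"jaw":0,"delta_pos":[0.016,-0.0048,0],"turn":0}]'
python3 - <<'E'
from h import *
st();print(go(-.065,-.2,.014))
cv2.imwrite("pics/w9.png",cv2.cvtColor(camera("wrist"),cv2.COLOR_RGB2BGR))
E
```

```text
clock: 9.65
position: [0.515, -0.2318, 0.0136]
ee_rot: [0.806, 0.591, 0.0, -0.0]
ft_force: [0.5, -0.1, 0.6]
grip_width: -0.005
t 9.65 lane [-0.0668 -0.2398] z 0.0136 toolx lane deg 74.1 F lane [ 0.54 -0.13  0.58] grip -0.005
[ 0.0387 -0.0091 -0.0004]
clock: 10.32
position: [0.5138, -0.2166, 0.0134]
ee_rot: [0.808, 0.589, -0.001, -0.0]
ft_force: [-4.1, -5.0, 0.9]
grip_width: -0.001
t 10.32 lane [-0.0684 -0.2246] z 0.0134 toolx lane deg 73.8 F lane [-3.93 -5.11  0.88] grip -0.001
[ 0.0246 -0.0035 -0.0006]
```

View pics/w9.png

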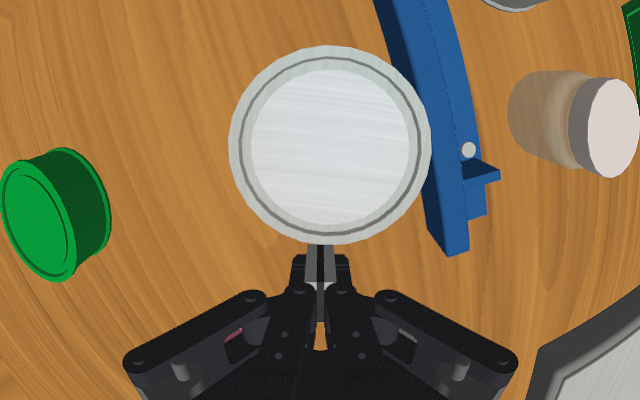

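```bash
python3 -m handwheel '[{"jaw":0,"delta_pos":[0.003,-0.0009,0],"turn":0},{"jaw":0,"delta_pos":[0.006,-0.0018,0],"turn":0},{"jaw":0,"delta_pos":[0.009,-0.0027,0],"turn":0},{"jaw":0,"delta_pos":[0.012,-0.0036,0],"turn":0},{"jaw":0,"delta_pos":[0.015,-0.0045,0],"turn":0},{"jaw":0,"delta_pos":[0.018,-0.0054,0],"turn":0},{"jaw":0,"delta_pos":[0.021,-0.0063,0],"turn":0},{"jaw":0,"delta_pos":[0.024,-0.0072,0],"turn":0},{"jaw":0,"delta_pos":[0.027,-0.0081,0],"turn":0},{"jaw":0,"delta_pos":[0.030,-0.009,0],"turn":0}]'
python3 - <<'E'
from h import *
st()
cv2.imwrite("pics/w10.png",cv2.cvtColor(camera("wrist"),cv2.COLOR_RGB2BGR))
E
```

```text
clock: 11.2
position: [0.513, -0.1865, 0.0132]
ee_rot: [0.808, 0.589, -0.002, -0.0]
ft_force: [-8.4, -9.3, 4.0]
grip_width: -0.0
t 11.20 lane [-0.0701 -0.1945] z 0.0132 toolx lane deg 73.8 F lane [-8.12 -9.51  3.95] grip -0.0
```

View pics/w10.png

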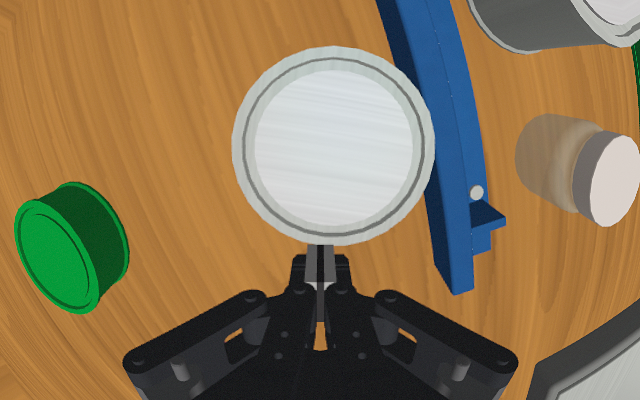

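```bash
python3 -m handwheel '[{"jaw":0,"delta_pos":[0.0025,-0.0025,0],"turn":0},{"jaw":0,"delta_pos":[0.005,-0.004,0],"turn":0},{"jaw":0,"delta_pos":[0.008,-0.005,0],"turn":0},{"jaw":0,"delta_pos":[0.011,-0.006,0],"turn":0},{"jaw":0,"delta_pos":[0.014,-0.007,0],"turn":0},{"jaw":0,"delta_pos":[0.017,-0.0078,0],"turn":0},{"jaw":0,"delta_pos":[0.020,-0.0086,0],"turn":0},{"jaw":0,"delta_pos":[0.023,-0.0094,0],"turn":0},{"jaw":0,"delta_pos":[0.026,-0.0102,0],"turn":0},{"jaw":0,"delta_pos":[0.029,-0.011,0],"turn":0}]'
python3 - <<'E'
from h import *
st()
cv2.imwrite("pics/w11.png",cv2.cvtColor(camera("wrist"),cv2.COLOR_RGB2BGR))
E
```

```text
clock: 12.08
position: [0.5093, -0.1569, 0.0127]
ee_rot: [0.809, 0.588, -0.004, -0.001]
ft_force: [-16.8, -14.2, 7.5]
grip_width: 0.003
t 12.08 lane [-0.0746 -0.1651] z 0.0127 toolx lane deg 73.7 F lane [-16.44 -14.67   7.5 ] grip 0.003
```

View pics/w11.png

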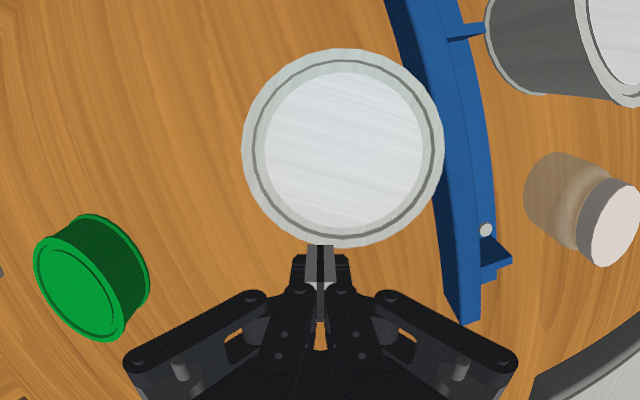

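```bash
python3 -m handwheel '[{"jaw":0,"delta_pos":[-0.012,0.003,0],"turn":0},{"jaw":0,"delta_pos":[-0.028,0.008,0],"turn":0},{"jaw":30,"delta_pos":[-0.028,0.008,-0.001],"turn":-0.04},{"jaw":30,"delta_pos":[-0.022,0.018,-0.001],"turn":-0.08},{"jaw":30,"delta_pos":[-0.022,0.028,-0.001],"turn":-0.09},{"jaw":30,"delta_pos":[-0.022,0.028,-0.001],"turn":-0.09},{"jaw":30,"delta_pos":[-0.022,0.028,-0.001],"turn":-0.09}]'
python3 - <<'E'
from tin import *
st();print(go(-.048,-.185,.013))
a=cv2.cvtColor(camera("top"),cv2.COLOR_RGB2BGR);cv2.imwrite("pics/t12.png",a);tin(a,300,400)
cv2.imwrite("pics/w12.png",cv2.cvtColor(camera("wrist"),cv2.COLOR_RGB2BGR))
E
```

```text
clock: 12.72
position: [0.534, -0.1824, 0.0145]
ee_rot: [0.717, 0.697, 0.0, -0.0]
ft_force: [-0.4, -0.1, 0.4]
grip_width: 0.353
t 12.72 lane [-0.0492 -0.1898] z 0.0145 toolx lane deg 90.0 F lane [-0.35 -0.11  0.38] grip 0.353
[0.0048 0.0012 0.0015]
tin 365.5 190.2 [43.3 44. ] [-0.0495 -0.1119]
```

View pics/w12.png

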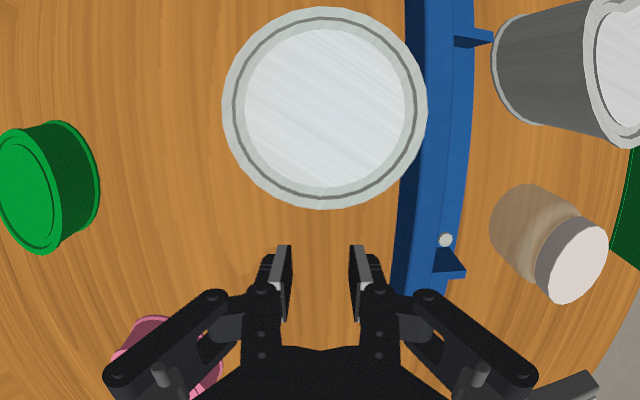

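View pics/t12.png

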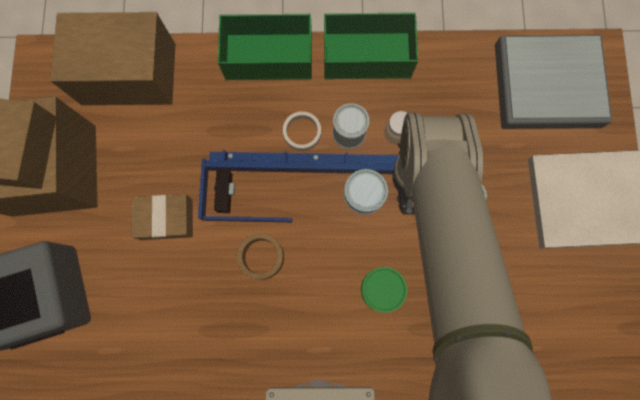

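Run:
```python
from h import *
for n,u,v,z,r in(('tall',351,119.5,.085,40),('jar',401,123,.075,30),('nroll',302,130,.025,45),('wroll',260.5,257,.048,50)):
    print(n,W2L(ray('top',[(u,v)],z)[0]).round(3),r)
```

```text
tall [ 0.1   -0.076] 40
jar [ 0.098 -0.187] 30
nroll [0.095 0.034] 45
wroll [-0.202  0.115] 50
```

```bash
python3 -m handwheel '[{"jaw":30,"delta_pos":[0.004,0.001,0],"turn":0},{"jaw":30,"delta_pos":[0.008,0.001,0],"turn":0},{"jaw":30,"delta_pos":[0.012,0.001,0],"turn":0},{"jaw":30,"delta_pos":[0.016,0.001,0],"turn":0},{"jaw":30,"delta_pos":[0.019,0.001,0],"turn":0},{"jaw":30,"delta_pos":[0.022,0.001,0],"turn":0},{"jaw":30,"delta_pos":[0.025,0.001,0],"turn":0},{"jaw":30,"delta_pos":[0.028,0.001,0],"turn":0},{"jaw":30,"delta_pos":[0.031,0.001,0],"turn":0},{"jaw":30,"delta_pos":[0.034,0.001,0],"turn":0}]'
python3 - <<'E'
from h import *
st()
cv2.imwrite("pics/w13.png",cv2.cvtColor(camera("wrist"),cv2.COLOR_RGB2BGR))
E
```

```text
clock: 13.65
position: [0.5357, -0.1492, 0.0147]
ee_rot: [0.717, 0.698, -0.0, 0.0]
ft_force: [0.6, -4.0, 1.3]
grip_width: 0.35
t 13.65 lane [-0.0485 -0.1566] z 0.0147 toolx lane deg 90.1 F lane [ 0.68 -3.96  1.29] grip 0.35
```

View pics/w13.png

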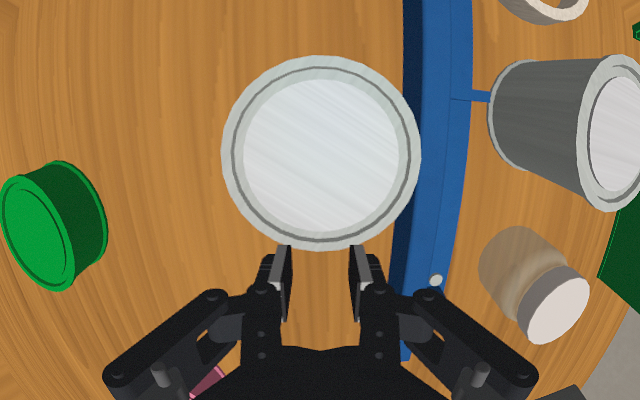

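```bash
python3 -m handwheel '[{"jaw":30,"delta_pos":[0.001,0.001,0],"turn":0},{"jaw":30,"delta_pos":[0.002,0.002,0],"turn":0},{"jaw":30,"delta_pos":[0.003,0.003,0],"turn":0},{"jaw":30,"delta_pos":[0.004,0.003,0],"turn":0}]'
python3 - <<'E'
from h import *
st()
E
```

```text
clock: 14.03
position: [0.5381, -0.1461, 0.0145]
ee_rot: [0.717, 0.697, -0.001, 0.0]
ft_force: [-3.7, -6.7, 4.5]
grip_width: 0.351
t 14.03 lane [-0.0461 -0.1535] z 0.0145 toolx lane deg 90.1 F lane [-3.47 -6.76  4.54] grip 0.351
```

```bash
python3 -m handwheel '[{"jaw":30,"delta_pos":[0.003,0,0],"turn":0},{"jaw":30,"delta_pos":[0.006,0,0],"turn":0},{"jaw":30,"delta_pos":[0.009,0,0],"turn":0},{"jaw":30,"delta_pos":[0.012,0,0],"turn":0},{"jaw":30,"delta_pos":[0.015,0,0],"turn":0},{"jaw":30,"delta_pos":[0.018,0,0],"turn":0}]'
python3 - <<'E'
from h import *
st()
cv2.imwrite("pics/w14.png",cv2.cvtColor(camera("wrist"),cv2.COLOR_RGB2BGR))
E
```

```text
clock: 14.53
position: [0.5387, -0.1279, 0.0146]
ee_rot: [0.717, 0.697, -0.001, 0.0]
ft_force: [-3.6, -5.3, 3.2]
grip_width: 0.353
t 14.53 lane [-0.046  -0.1353] z 0.0146 toolx lane deg 90.1 F lane [-3.45 -5.41  3.21] grip 0.353
```

View pics/w14.png

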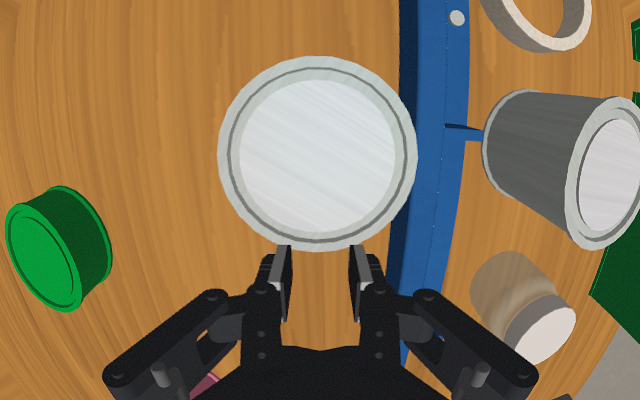

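```bash
python3 -m handwheel '[{"jaw":30,"delta_pos":[0.003,0,0],"turn":0},{"jaw":30,"delta_pos":[0.006,0,0],"turn":0},{"jaw":30,"delta_pos":[0.009,0,0],"turn":0},{"jaw":30,"delta_pos":[0.012,0,0],"turn":0},{"jaw":30,"delta_pos":[0.015,0,0],"turn":0},{"jaw":30,"delta_pos":[0.018,0,0],"turn":0},{"jaw":30,"delta_pos":[0.021,0,0],"turn":0},{"jaw":30,"delta_pos":[0.024,0,0],"turn":0},{"jaw":30,"delta_pos":[0.027,0,0],"turn":0},{"jaw":30,"delta_pos":[0.030,0,0],"turn":0}]'>/dev/null
python3 - <<'E'
from h import *
st()
E
```

```text
t 15.42 lane [-0.046  -0.1052] z 0.0145 toolx lane deg 90.1 F lane [-3.05 -5.8   2.76] grip 0.349
```

```bash
python3 -m handwheel '[{"jaw":30,"delta_pos":[0.003,0,0],"turn":0},{"jaw":30,"delta_pos":[0.006,0,0],"turn":0},{"jaw":30,"delta_pos":[0.009,0,0],"turn":0},{"jaw":30,"delta_pos":[0.012,0,0],"turn":0},{"jaw":30,"delta_pos":[0.015,0,0],"turn":0},{"jaw":30,"delta_pos":[0.018,0,0],"turn":0},{"jaw":30,"delta_pos":[0.021,0,0],"turn":0},{"jaw":30,"delta_pos":[0.024,0,0],"turn":0},{"jaw":30,"delta_pos":[0.027,0,0],"turn":0},{"jaw":30,"delta_pos":[0.030,0,0],"turn":0}]'>/dev/null
python3 - <<'E'
from tin import *
st()
a=cv2.cvtColor(camera("top"),cv2.COLOR_RGB2BGR);cv2.imwrite("pics/t15.png",a);tin(a,260,400)
cv2.imwrite("pics/w15.png",cv2.cvtColor(camera("wrist"),cv2.COLOR_RGB2BGR))
E
```

```text
t 16.25 lane [-0.0461 -0.0752] z 0.0145 toolx lane deg 90.1 F lane [-3.45 -6.01  2.76] grip 0.349
tin 324.2 190.5 [41.6 46. ] [-0.0519 -0.0202]
tin 399.7 216.1 [115.2 265.9] [-0.1059 -0.187 ]
```

View pics/w15.png

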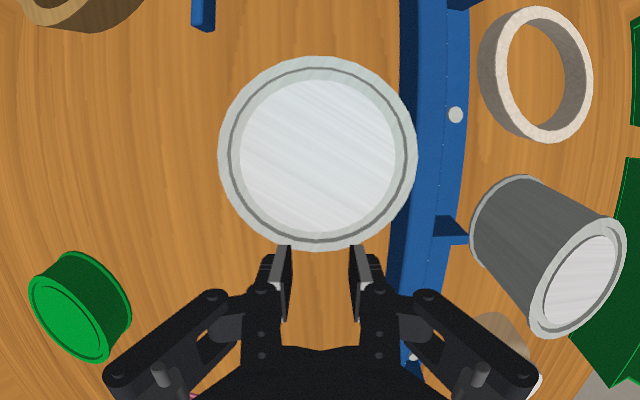

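View pics/t15.png

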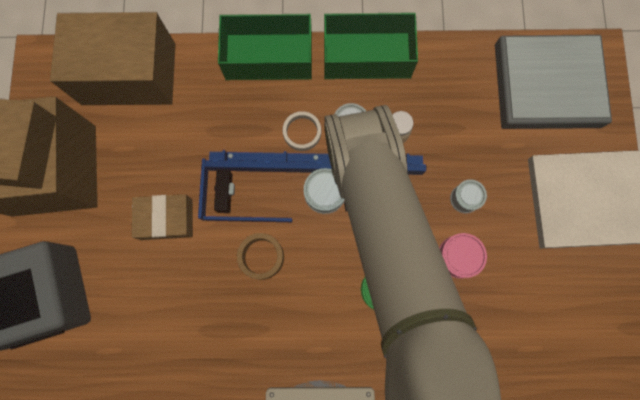

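```bash
python3 -m handwheel '[{"jaw":30,"delta_pos":[0.003,0,0],"turn":0},{"jaw":30,"delta_pos":[0.006,0,0],"turn":0},{"jaw":30,"delta_pos":[0.009,0,0],"turn":0},{"jaw":30,"delta_pos":[0.012,0,0],"turn":0},{"jaw":30,"delta_pos":[0.015,0,0],"turn":0},{"jaw":30,"delta_pos":[0.018,0,0],"turn":0},{"jaw":30,"delta_pos":[0.021,0,0],"turn":0},{"jaw":30,"delta_pos":[0.024,0,0],"turn":0},{"jaw":30,"delta_pos":[0.027,0,0],"turn":0},{"jaw":30,"delta_pos":[0.030,0,0],"turn":0}]'>/dev/null
python3 - <<'E'
from h import *
st()
E
```

```text
t 17.18 lane [-0.0462 -0.0451] z 0.0145 toolx lane deg 90.1 F lane [-2.27 -5.06  3.6 ] grip 0.352
```

```bash
python3 -m handwheel '[{"jaw":30,"delta_pos":[0.003,0,0],"turn":0},{"jaw":30,"delta_pos":[0.006,0,0],"turn":0},{"jaw":30,"delta_pos":[0.009,0,0],"turn":0},{"jaw":30,"delta_pos":[0.012,0,0],"turn":0},{"jaw":30,"delta_pos":[0.015,0,0],"turn":0},{"jaw":30,"delta_pos":[0.018,0,0],"turn":0},{"jaw":30,"delta_pos":[0.021,0,0],"turn":0},{"jaw":30,"delta_pos":[0.024,0,0],"turn":0},{"jaw":30,"delta_pos":[0.027,0,0],"turn":0},{"jaw":30,"delta_pos":[0.030,0,0],"turn":0}]'>/dev/null
python3 - <<'E'
from h import *
st()
cv2.imwrite("pics/w16.png",cv2.cvtColor(camera("wrist"),cv2.COLOR_RGB2BGR))
E
```

```text
t 18.02 lane [-0.0462 -0.0151] z 0.0145 toolx lane deg 90.1 F lane [-3.37 -5.75  4.58] grip 0.356
```

View pics/w16.png

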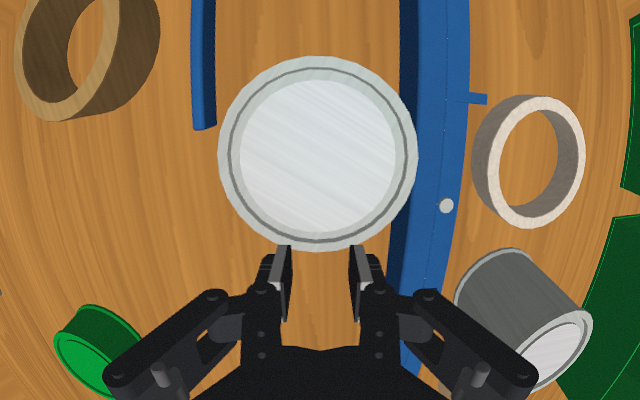

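```bash
python3 -m handwheel '[{"jaw":30,"delta_pos":[0.003,0,0],"turn":0},{"jaw":30,"delta_pos":[0.006,0,0],"turn":0},{"jaw":30,"delta_pos":[0.009,0,0],"turn":0},{"jaw":30,"delta_pos":[0.012,0,0],"turn":0},{"jaw":30,"delta_pos":[0.015,0,0],"turn":0},{"jaw":30,"delta_pos":[0.018,0,0],"turn":0},{"jaw":30,"delta_pos":[0.021,0,0],"turn":0},{"jaw":30,"delta_pos":[0.024,0,0],"turn":0},{"jaw":30,"delta_pos":[0.027,0,0],"turn":0},{"jaw":30,"delta_pos":[0.030,0,0],"turn":0}]'>/dev/null
python3 - <<'E'
from h import *
st()
E
```

```text
t 18.90 lane [-0.0462  0.0149] z 0.0145 toolx lane deg 90.1 F lane [-1.08 -5.6   3.93] grip 0.353
```

```bash
python3 -m handwheel '[{"jaw":30,"delta_pos":[0.003,0,0],"turn":0},{"jaw":30,"delta_pos":[0.006,0,0],"turn":0},{"jaw":30,"delta_pos":[0.009,0,0],"turn":0},{"jaw":30,"delta_pos":[0.012,0,0],"turn":0},{"jaw":30,"delta_pos":[0.015,0,0],"turn":0},{"jaw":30,"delta_pos":[0.018,0,0],"turn":0},{"jaw":30,"delta_pos":[0.021,0,0],"turn":0},{"jaw":30,"delta_pos":[0.024,0,0],"turn":0}]'>/dev/null
python3 - <<'E'
from h import *
st()
cv2.imwrite("pics/w17.png",cv2.cvtColor(camera("wrist"),cv2.COLOR_RGB2BGR))
E
```

```text
t 19.57 lane [-0.0463  0.0389] z 0.0145 toolx lane deg 90.1 F lane [-1.17 -6.14  4.01] grip 0.351
```

View pics/w17.png

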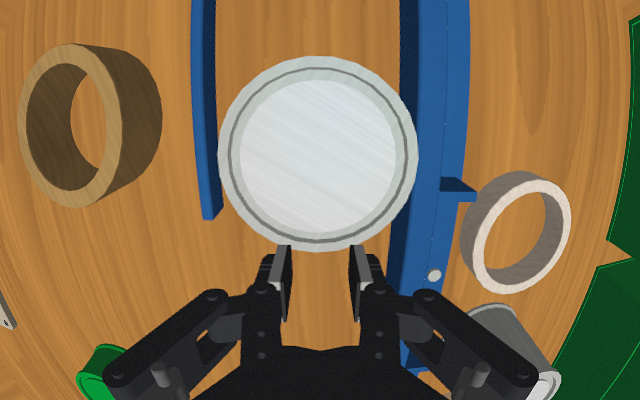

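```bash
python3 -m handwheel '[{"jaw":30,"delta_pos":[0.003,0.0005,0],"turn":0},{"jaw":30,"delta_pos":[0.006,0.001,0],"turn":0},{"jaw":30,"delta_pos":[0.009,0.001,0],"turn":0},{"jaw":30,"delta_pos":[0.012,0.001,0],"turn":0},{"jaw":30,"delta_pos":[0.015,0.001,0],"turn":0},{"jaw":30,"delta_pos":[0.018,0.001,0],"turn":0},{"jaw":30,"delta_pos":[0.021,0.001,0],"turn":0},{"jaw":30,"delta_pos":[0.024,0.001,0],"turn":0}]'>/dev/null
python3 - <<'E'
from h import *
st()
cv2.imwrite("pics/w18.png",cv2.cvtColor(camera("wrist"),cv2.COLOR_RGB2BGR))
E
```

```text
t 20.28 lane [-0.0457  0.0624] z 0.0143 toolx lane deg 90.1 F lane [-4.26 -8.07  5.47] grip 0.35
```

```bash
python3 -m handwheel '[{"jaw":30,"delta_pos":[0.002,0,0],"turn":0},{"jaw":30,"delta_pos":[0.004,0,0],"turn":0},{"jaw":30,"delta_pos":[0.006,0,0],"turn":0},{"jaw":30,"delta_pos":[0.008,0,0],"turn":0},{"jaw":30,"delta_pos":[0.010,0,0],"turn":0}]'>/dev/null
python3 - <<'E'
from h import *
st()
cv2.imwrite("pics/w19.png",cv2.cvtColor(camera("wrist"),cv2.COLOR_RGB2BGR))
E
```

```text
t 20.75 lane [-0.0457  0.0724] z 0.0143 toolx lane deg 90.1 F lane [-3.62 -6.91  5.95] grip 0.353
```

View pics/w19.png

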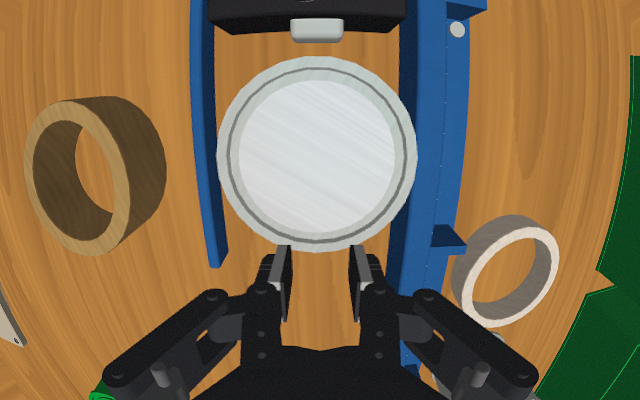

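```bash
python3 -m handwheel '[{"jaw":30,"delta_pos":[0.002,0,0],"turn":0},{"jaw":30,"delta_pos":[0.004,0,0],"turn":0},{"jaw":30,"delta_pos":[0.006,0,0],"turn":0},{"jaw":30,"delta_pos":[0.008,0,0],"turn":0}]'>/dev/null
python3 - <<'E'
from h import *
st()
E
python3 -m handwheel '[{"jaw":30,"delta_pos":[0.001,0,0],"turn":0},{"jaw":30,"delta_pos":[0.002,0,0],"turn":0},{"jaw":30,"delta_pos":[0.003,0,0],"turn":0}]'>/dev/null
python3 - <<'E'
from h import *
st()
cv2.imwrite("pics/w20.png",cv2.cvtColor(camera("wrist"),cv2.COLOR_RGB2BGR)[0:270,150:490])
E
```

```text
t 21.13 lane [-0.0457  0.0804] z 0.0143 toolx lane deg 90.1 F lane [-4.5  -7.35  6.37] grip 0.352
t 21.38 lane [-0.0457  0.0834] z 0.0143 toolx lane deg 90.1 F lane [-3.86 -7.94  5.96] grip 0.351
```

View pics/w20.png

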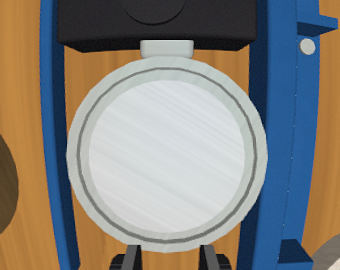

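```bash
python3 -m handwheel '[{"jaw":30,"delta_pos":[0.001,0,0],"turn":0},{"jaw":30,"delta_pos":[0.002,0,0],"turn":0},{"jaw":30,"delta_pos":[0.003,0,0],"turn":0},{"jaw":30,"delta_pos":[0.004,0,0],"turn":0}]'>/dev/null
python3 -c "
from h import *
st()"
```

```text
t 21.77 lane [-0.0457  0.0872] z 0.0143 toolx lane deg 90.1 F lane [-3.18 -6.84  6.77] grip 0.347
```

```bash
python3 -m handwheel '[{"jaw":30,"delta_pos":[0.001,0,0],"turn":0},{"jaw":30,"delta_pos":[0.0015,0,0],"turn":0},{"jaw":30,"delta_pos":[0.002,0,0],"turn":0}]'>/dev/null
python3 -c "
from h import *
st()"
```

```text
t 22.02 lane [-0.0457  0.0893] z 0.0143 toolx lane deg 90.1 F lane [-4.05 -6.92  5.99] grip 0.354
```

```bash
python3 -m handwheel '[{"jaw":30,"delta_pos":[0.0005,0,0],"turn":0},{"jaw":30,"delta_pos":[0.001,0,0],"turn":0}]'>/dev/null
python3 - <<'E'
from h import *
st()
cv2.imwrite("pics/w21.png",cv2.cvtColor(camera("wrist"),cv2.COLOR_RGB2BGR)[0:270,150:490])
E
```

```text
t 22.18 lane [-0.0457  0.0902] z 0.0143 toolx lane deg 90.1 F lane [-3.29 -7.57  6.21] grip 0.352
```

View pics/w21.png

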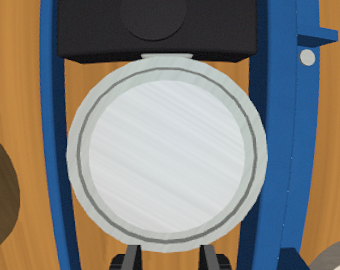

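Nearly home: the pad is almost flush (crop (167,57)). Half-millimetre steps now.

```bash
python3 -m handwheel '[{"jaw":30,"delta_pos":[0.0005,0,0],"turn":0},{"jaw":30,"delta_pos":[0.001,0,0],"turn":0}]'|grep -E "posi|ft"
```

```text
position: [0.5453, 0.0984, 0.0143]
ft_force: [-4.0, -7.9, 5.9]
```

```bash
python3 -m handwheel '[{"jaw":30,"delta_pos":[0.0005,0,0],"turn":0},{"jaw":30,"delta_pos":[0.0005,0,0],"turn":0}]'|grep -E "posi|ft"
```

```text
position: [0.5454, 0.0991, 0.0143]
ft_force: [-4.0, -7.2, 6.5]
```

```bash
python3 -m handwheel '[{"jaw":30,"delta_pos":[0.0005,0,0],"turn":0},{"jaw":30,"delta_pos":[0.0005,0,0],"turn":0}]'|grep -E "posi|ft"
```

```text
position: [0.5454, 0.0996, 0.0143]
ft_force: [-4.2, -8.0, 6.4]
```

```bash
python3 -m handwheel '[{"jaw":30,"delta_pos":[0.0005,0,0],"turn":0},{"jaw":30,"delta_pos":[0.0005,0,0],"turn":0}]'|grep -E "posi|ft"
```

```text
position: [0.5454, 0.0999, 0.0143]
ft_force: [-4.4, -7.2, 5.6]
```

```bash
python3 -m handwheel '[{"jaw":30,"delta_pos":[0.0005,0,0],"turn":0},{"jaw":30,"delta_pos":[0.0005,0,0],"turn":0}]'|grep -E "posi|ft"
```

```text
position: [0.5454, 0.1, 0.0143]
ft_force: [-3.8, -9.3, 6.8]
```

```bash
python3 -m handwheel '[{"jaw":30,"delta_pos":[0.0005,0,0],"turn":0},{"jaw":30,"delta_pos":[0.0005,0,0],"turn":0}]'|grep -E "posi|ft"
```

```text
position: [0.5454, 0.1001, 0.0143]
ft_force: [-4.9, -10.0, 6.7]
```

```bash
python3 -m handwheel '[{"jaw":30,"delta_pos":[0.0005,0,0],"turn":0},{"jaw":30,"delta_pos":[0.0005,0,0],"turn":0}]'|grep -E "posi|ft"
```

```text
position: [0.5473, 0.1022, 0.0156]
ft_force: [-0.3, -3.4, 17.0]
```

Run:
```python
from h import *
st()
cv2.imwrite("pics/w22.png",cv2.resize(cv2.cvtColor(camera("wrist"),cv2.COLOR_RGB2BGR)[0:130,190:450],None,fx=3,fy=3,interpolation=2))
```

```text
t 23.40 lane [-0.0438  0.0951] z 0.0156 toolx lane deg 90.0 F lane [-0.24 -3.44 17.03] grip 0.349
```

View pics/w22.png

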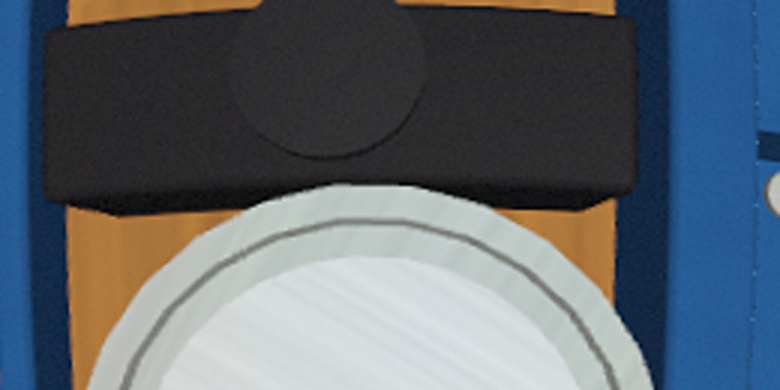

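Run:
```python
from h import *
o=get_obs();print(o['torque'],o['joint_pos'].round(3),o['ft_force'])
cv2.imwrite("pics/w23.png",cv2.cvtColor(camera("wrist"),cv2.COLOR_RGB2BGR))
cv2.imwrite("pics/s23.png",cv2.resize(cv2.cvtColor(camera("scene"),cv2.COLOR_RGB2BGR)[140:320,250:510],None,fx=3,fy=3,interpolation=2))
st()
```

```text
[-1.18094883  0.42216397  0.07948929] [ 0.297  0.453 -0.677  1.809  0.335  0.993 -0.543] [-1.33113267 -6.0430208  14.41557338]
t 23.55 lane [-0.0434  0.0956] z 0.0161 toolx lane deg 90.1 F lane [-0.37 -4.84 13.19] grip 0.348
```

View pics/w23.png

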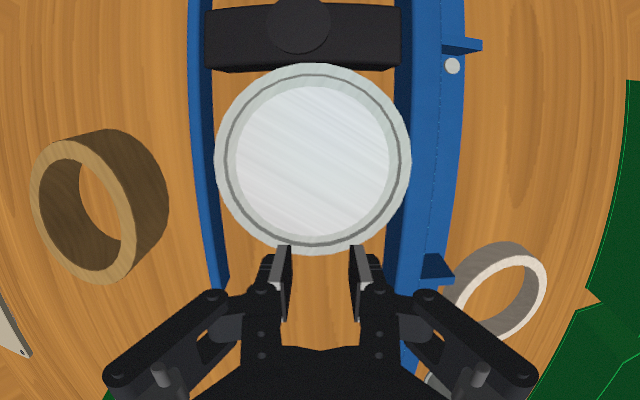

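View pics/s23.png

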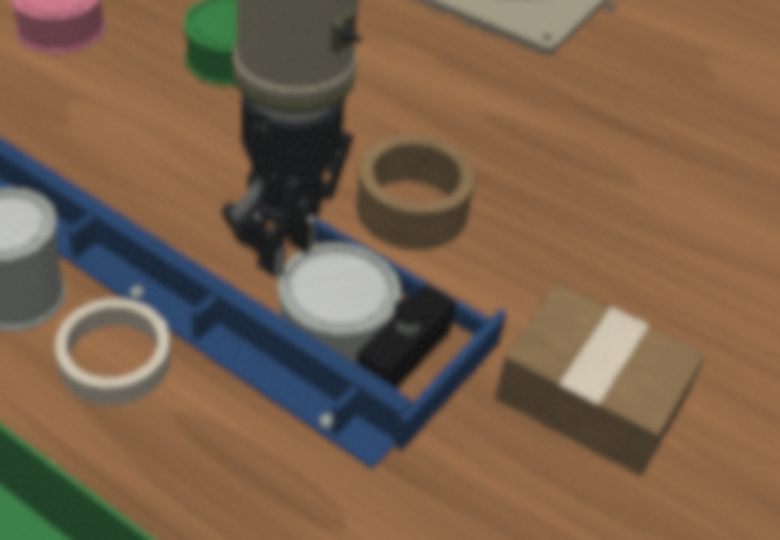

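```bash
python3 -m handwheel '[{"jaw":30,"delta_pos":[-0.002,0,0],"turn":0},{"jaw":30,"delta_pos":[-0.005,0,0],"turn":0}]'
python3 -m handwheel '[{"jaw":30,"delta_pos":[-0.006,0,0],"turn":0},{"jaw":30,"delta_pos":[-0.012,0,0],"turn":0},{"jaw":30,"delta_pos":[-0.015,0,0],"turn":0}]'
python3 - <<'E'
from h import *
st();print(get_obs()['joint_pos'].round(3))
cv2.imwrite("pics/w24.png",cv2.cvtColor(camera("wrist"),cv2.COLOR_RGB2BGR))
cv2.imwrite("pics/t24.png",cv2.resize(cv2.cvtColor(camera("top"),cv2.COLOR_RGB2BGR)[140:280,180:360],None,fx=4,fy=4,interpolation=2))
E
```

```text
clock: 23.72
position: [0.5475, 0.1006, 0.0161]
ee_rot: [0.716, 0.698, 0.002, -0.0]
ft_force: [1.2, 3.5, 6.9]
grip_width: 0.351
clock: 23.97
position: [0.5453, 0.082, 0.0141]
ee_rot: [0.717, 0.698, -0.0, -0.0]
ft_force: [-1.3, -0.5, -0.2]
grip_width: 0.356
t 23.97 lane [-0.0453  0.0747] z 0.0141 toolx lane deg 90.1 F lane [-1.3  -0.52 -0.2 ] grip 0.356
[ 0.332  0.446 -0.673  1.823  0.328  0.988 -0.504]
```

View pics/w24.png

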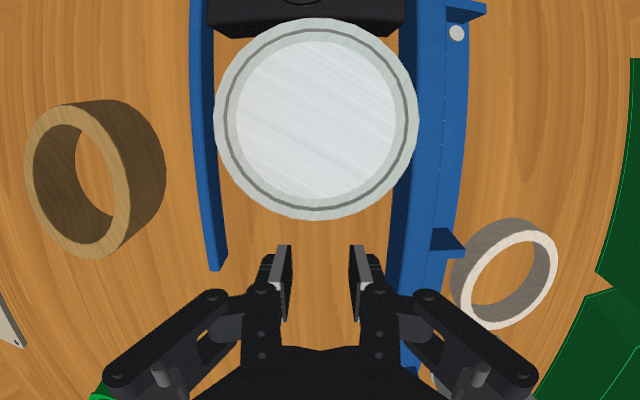

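View pics/t24.png

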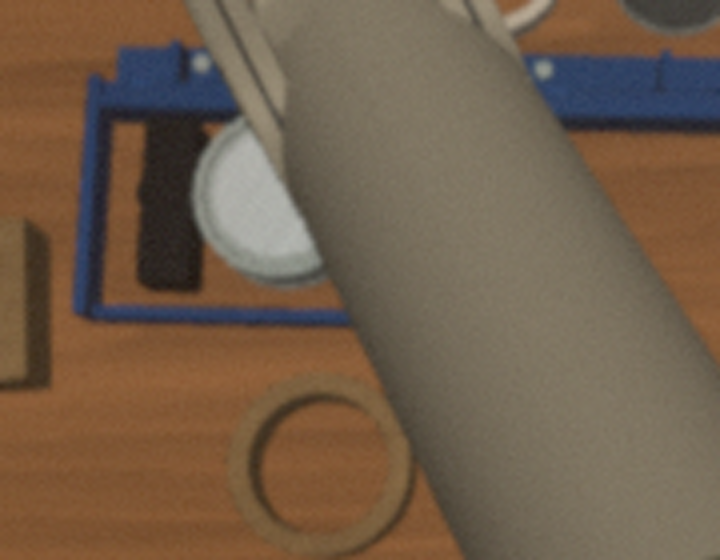

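```bash
python3 -m handwheel '[{"jaw":30,"delta_pos":[-0.01,0,0],"turn":0},{"jaw":30,"delta_pos":[-0.02,0,0],"turn":0},{"jaw":30,"delta_pos":[-0.02,0,-0.04],"turn":0},{"jaw":30,"delta_pos":[-0.02,0,-0.08],"turn":0},{"jaw":30,"delta_pos":[-0.06,0,-0.11],"turn":0},{"jaw":30,"delta_pos":[-0.1,0,-0.12],"turn":0},{"jaw":30,"delta_pos":[-0.14,-0.03,-0.12],"turn":0},{"jaw":30,"delta_pos":[-0.18,-0.03,-0.12],"turn":0},{"jaw":30,"delta_pos":[-0.2,-0.03,-0.12],"turn":0}]'
python3 - <<'E'
from tin import *
st()
a=cv2.cvtColor(camera("top"),cv2.COLOR_RGB2BGR);cv2.imwrite("pics/t25.png",a);tin(a,220,330)
cv2.imwrite("pics/t25c.png",cv2.resize(a[145:235,195:315],None,fx=6,fy=6,interpolation=2))
s=cv2.cvtColor(camera("scene"),cv2.COLOR_RGB2BGR)
cv2.imwrite("pics/s25c.png",cv2.resize(s[200:310,320:440],None,fx=6,fy=5,interpolation=2))
E
```

```text
clock: 24.82
position: [0.5086, -0.1208, 0.1351]
ee_rot: [0.717, 0.697, -0.001, 0.001]
ft_force: [1.2, 0.2, 0.5]
grip_width: 0.348
t 24.82 lane [-0.0763 -0.129 ] z 0.1351 toolx lane deg 89.9 F lane [1.23 0.23 0.47] grip 0.348
tin 249.7 188.0 [43.4 43.8] [-0.0497  0.1455]
```

View pics/t25c.png

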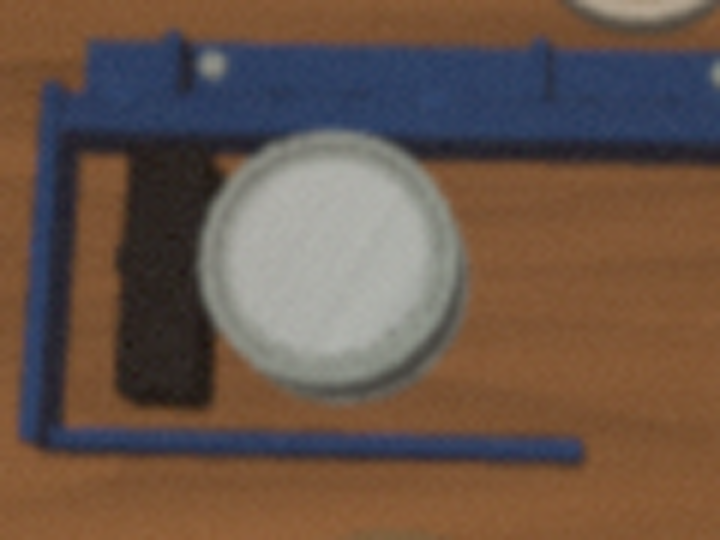

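View pics/s25c.png

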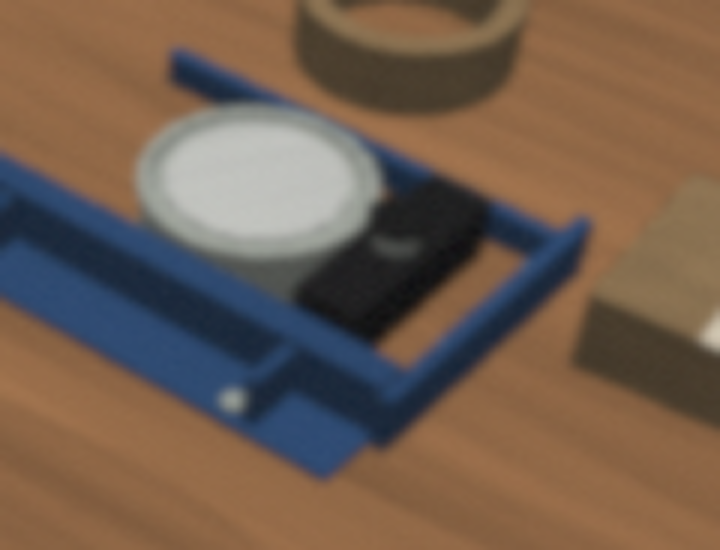

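View pics/t25.png

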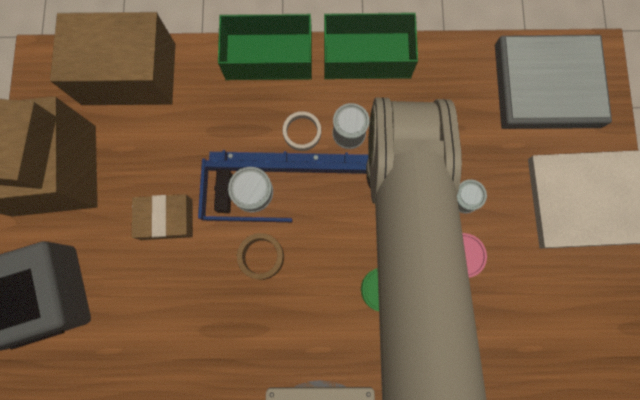

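Run:
```python
from h import *
c=calibration('wrist');R=cv2.Rodrigues(np.array(c['rvec']))[0];p=-R.T@c['tvec'];o=get_obs()
print(Ro.from_quat(o['ee_rot']).as_matrix().T@(p-o['position']), get_obs()['torque'])
```

```text
[ 0.08306202 -0.00088441 -0.17185858] [ 0.00659716 -0.01897323 -0.02169706]
```

```bash
python3 -c "
from h import *
print(go(-.05,.06,.10))"
python3 -m handwheel '[{"jaw":0,"delta_pos":[0.04,0.026,0],"turn":0},{"jaw":0,"delta_pos":[0.08,0.026,0],"turn":0},{"jaw":0,"delta_pos":[0.12,0.026,0],"turn":0},{"jaw":0,"delta_pos":[0.16,0.026,0],"turn":0},{"jaw":0,"delta_pos":[0.189,0.026,0.02],"turn":0},{"jaw":0,"delta_pos":[0.189,0.026,0.035],"turn":0},{"jaw":0,"delta_pos":[0.189,0.026,0.035],"turn":0},{"jaw":0,"delta_pos":[0.189,0.026,0.035],"turn":0}]'
python3 - <<'E'
from h import *
st();print(go(-.05,.06,.015))
cv2.imwrite("pics/w26.png",cv2.cvtColor(camera("wrist"),cv2.COLOR_RGB2BGR))
E
```

```text
[0.1923 0.0245 0.0339]
clock: 25.58
position: [0.5408, 0.0714, 0.0991]
ee_rot: [0.716, 0.698, -0.001, -0.0]
ft_force: [-0.3, 0.2, 1.0]
grip_width: -0.003
t 25.58 lane [-0.0495  0.064 ] z 0.0991 toolx lane deg 90.1 F lane [-0.35  0.2   1.  ] grip -0.003
[-0.004  -0.0004  0.0841]
```

View pics/w26.png

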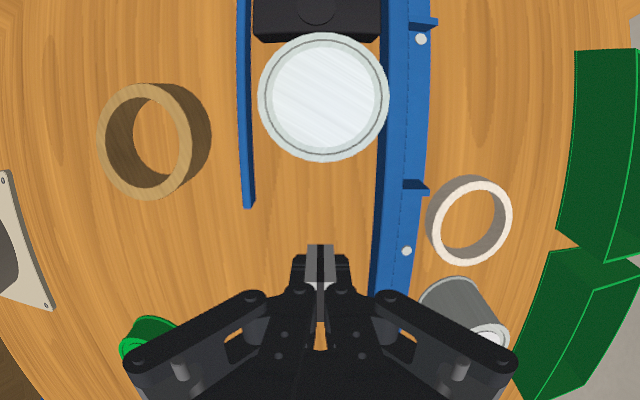

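Tin stands upright touching rail and stop area. Descend behind it and feel again gently.

```bash
python3 -m handwheel '[{"jaw":0,"delta_pos":[-0.006,0,0.03],"turn":0},{"jaw":0,"delta_pos":[-0.006,0,0.06],"turn":0},{"jaw":0,"delta_pos":[-0.006,0,0.078],"turn":0},{"jaw":0,"delta_pos":[-0.006,0,0.083],"turn":0},{"jaw":0,"delta_pos":[-0.006,0,0.083],"turn":0}]' >/dev/null
python3 -c "
from h import *
st()"
python3 -m handwheel '[{"jaw":0,"delta_pos":[0.004,0,0],"turn":0},{"jaw":0,"delta_pos":[0.008,0,0],"turn":0},{"jaw":0,"delta_pos":[0.012,0,0],"turn":0},{"jaw":0,"delta_pos":[0.015,0,0],"turn":0},{"jaw":0,"delta_pos":[0.018,0,0],"turn":0},{"jaw":0,"delta_pos":[0.020,0,0],"turn":0}]' >/dev/null
python3 -c "
from h import *
st()"
```

```text
t 26.05 lane [-0.0491  0.0574] z 0.0164 toolx lane deg 90.0 F lane [0.18 0.25 0.32] grip 0.003
t 26.55 lane [-0.0488  0.0794] z 0.0170 toolx lane deg 90.1 F lane [-0.77 -1.04  0.22] grip -0.002
```

```bash
for k in 1; do python3 -m handwheel '[{"jaw":0,"delta_pos":[0.001,0,0.001],"turn":0},{"jaw":0,"delta_pos":[0.002,0,0.002],"turn":0},{"jaw":0,"delta_pos":[0.003,0,0.002],"turn":0}]' |grep -E "posi|ft"; done
python3 -m handwheel '[{"jaw":0,"delta_pos":[0.001,0,0],"turn":0},{"jaw":0,"delta_pos":[0.002,0,0],"turn":0}]' |grep -E "posi|ft"
python3 -m handwheel '[{"jaw":0,"delta_pos":[0.0005,0,0],"turn":0},{"jaw":0,"delta_pos":[0.001,0,0],"turn":0}]' |grep -E "posi|ft"
```

```text
position: [0.5416, 0.089, 0.0143]
ft_force: [-0.3, 1.1, 0.4]
position: [0.5418, 0.091, 0.0145]
ft_force: [-0.5, -0.0, 0.2]
position: [0.5419, 0.092, 0.0146]
ft_force: [-0.6, -0.1, 0.2]
```

```bash
python3 -m handwheel '[{"jaw":0,"delta_pos":[0.0005,0,0],"turn":0},{"jaw":0,"delta_pos":[0.001,0,0],"turn":0}]' |grep -E "posi|ft"
python3 -m handwheel '[{"jaw":0,"delta_pos":[0.0005,0,0],"turn":0},{"jaw":0,"delta_pos":[0.001,0,0],"turn":0}]' |grep -E "posi|ft"
```

```text
position: [0.5419, 0.093, 0.0146]
ft_force: [0.6, -1.2, 0.2]
position: [0.5419, 0.094, 0.0146]
ft_force: [0.5, -0.2, -0.5]
```

```bash
python3 -m handwheel '[{"jaw":0,"delta_pos":[0.0005,0,0],"turn":0},{"jaw":0,"delta_pos":[0.0007,0,0],"turn":0}]' |grep -E "posi|ft"
```

```text
position: [0.542, 0.0948, 0.0146]
ft_force: [0.2, 0.7, -0.2]
```

```bash
python3 -m handwheel '[{"jaw":0,"delta_pos":[0.0005,0,0],"turn":0},{"jaw":0,"delta_pos":[0.0007,0,0],"turn":0}]' |grep -E "posi|ft"
```

```text
position: [0.542, 0.0955, 0.0146]
ft_force: [-0.8, -0.2, 0.2]
```

```bash
python3 -m handwheel '[{"jaw":0,"delta_pos":[0.0005,0,0],"turn":0},{"jaw":0,"delta_pos":[0.0007,0,0],"turn":0}]' |grep -E "posi|ft"
```

```text
position: [0.542, 0.0957, 0.0146]
ft_force: [-0.1, -2.7, 0.9]
```

```bash
python3 -m handwheel '[{"jaw":0,"delta_pos":[0.0005,0,0],"turn":0},{"jaw":0,"delta_pos":[0.0007,0,0],"turn":0}]' |grep -E "posi|ft"
```

```text
position: [0.542, 0.0959, 0.0145]
ft_force: [-0.6, -4.8, 1.0]
```

```bash
python3 -m handwheel '[{"jaw":0,"delta_pos":[0.0005,0,0],"turn":0},{"jaw":0,"delta_pos":[0.0007,0,0],"turn":0}]' |grep -E "posi|ft"
```

```text
position: [0.542, 0.0961, 0.0145]
ft_force: [-0.6, -6.6, 2.4]
```

```bash
python3 -m handwheel '[{"jaw":0,"delta_pos":[0.0005,0,0],"turn":0},{"jaw":0,"delta_pos":[0.0007,0,0],"turn":0}]' |grep -E "posi|ft"
```

```text
position: [0.5421, 0.0962, 0.0145]
ft_force: [-1.0, -8.7, 2.2]
```

```bash
python3 -c "
from h import *
st()"
```

```text
t 28.47 lane [-0.0489  0.0888] z 0.0145 toolx lane deg 90.0 F lane [-0.77 -8.69  2.17] grip 0.004
```

```bash
python3 -m handwheel '[{"jaw":0,"delta_pos":[-0.003,0,0],"turn":0},{"jaw":0,"delta_pos":[-0.012,0,0],"turn":0},{"jaw":0,"delta_pos":[-0.03,0,0],"turn":0},{"jaw":0,"delta_pos":[-0.03,0,-0.04],"turn":0},{"jaw":0,"delta_pos":[-0.03,0,-0.08],"turn":0},{"jaw":0,"delta_pos":[-0.06,0,-0.12],"turn":0},{"jaw":0,"delta_pos":[-0.1,0,-0.12],"turn":0},{"jaw":0,"delta_pos":[-0.14,-0.03,-0.12],"turn":0},{"jaw":0,"delta_pos":[-0.18,-0.03,-0.12],"turn":0},{"jaw":0,"delta_pos":[-0.2,-0.03,-0.12],"turn":0}]'
python3 -m handwheel '[{"jaw":0,"delta_pos":[0,0,0],"turn":0},{"jaw":0,"delta_pos":[0,0,0],"turn":0}]'
python3 - <<'E'
from tin import *
st()
a=cv2.cvtColor(camera("top"),cv2.COLOR_RGB2BGR);cv2.imwrite("pics/t27.png",a);tin(a,220,330)
cv2.imwrite("pics/t27c.png",cv2.resize(a[145:235,195:315],None,fx=6,fy=6,interpolation=2))
E
```

```text
clock: 29.3
position: [0.5053, -0.1048, 0.1349]
ee_rot: [0.717, 0.697, -0.0, 0.001]
ft_force: [0.8, -0.2, 0.8]
grip_width: 0.002
clock: 29.47
position: [0.5065, -0.1027, 0.1345]
ee_rot: [0.718, 0.697, 0.0, 0.0]
ft_force: [-0.2, 1.4, -0.2]
grip_width: 0.0
t 29.47 lane [-0.0789 -0.1109] z 0.1345 toolx lane deg 89.9 F lane [-0.27  1.35 -0.17] grip 0.0
tin 250.0 188.2 [43.8 44.4] [-0.05    0.1449]
```

View pics/t27c.png

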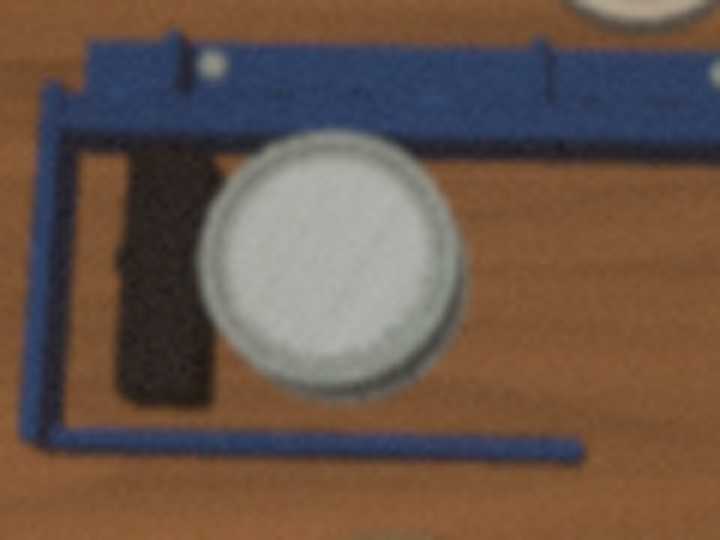

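View pics/t27.png

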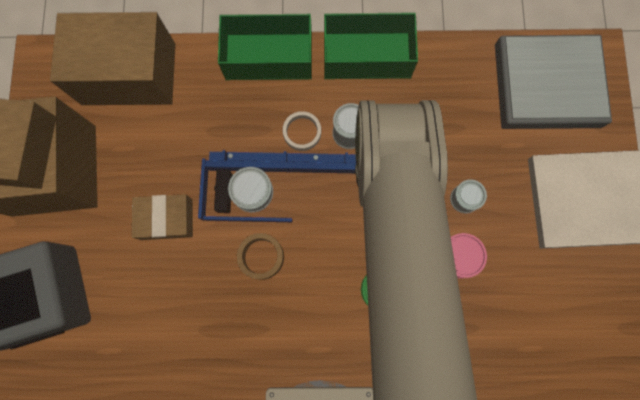

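Tin at (250,188): unchanged by the second feel, against the rail and the stop, bystanders where they were, arm clear. Handing in.

```bash
python3 -c "
from workcell import *
print(hand_in())"
```

```text
the job is handed in; nothing more can be done
None
```

The tin is in the bay, standing by itself against the rail and the black stop with the feeler pushed in, and the job was handed in at about 29.5 s.

I slid it to the rail at lane y about -0.185. I then pushed it along the rail, first with shut fingers for about 70 mm, then with the fingers held 30 mm apart and leaning lightly on the rail.

**Last checks:**
- **Stop:** a second gentle push met the stop at once, rising to 8.7 N with under 1 mm of travel.
- **Position:** the top view puts the tin's centre at lane (-0.050, 0.145). I expected (-0.048, about 0.147), so it agrees within the 2 mm calibration.
- **Surroundings:** in the last top view the bystanders in view stand where they did. The arm hid the jar and part of the green tin. The robot touches nothing.

**What went less well:**
- **High side force:** the shut-finger push wedged the tin against the rail and the wrist force read about 22 N sideways (23 N in all), close to the 25 N limit. I backed off and changed method. The force is only read at the end of each call, so the true peak may have been higher.
- **Rolling:** the tin also rolled somewhat along the rail during that push.
- **Slip at the stop:** as the tin first reached the stop, the fingers slipped about 2 mm and the wrist showed 17 N upward for a moment, cause not established. The tin appeared not to move, and the second push agreed.
- **Feeler:** it was seen nearly flush, then hidden behind the tin's rim. That it is fully in rests on the contact felt.

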